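Seat the specimen plate on its kinematic base and close the hold-down clamp

ROBOT

A 6-joint arm with a two-finger parallel gripper is mounted at the origin on a cart in front of the work surface, level with it; the furniture and walls round the work are solid. World frame = base frame: x ahead of the robot, y to its left, z up, the work surface at z = 0. Lengths are in m, angles in rad, forces in N, time in s.
With the tool pointing down it reaches from about 0.375 to 0.9 m from the base axis. Payload 3.1 kg.
Tool frame: the origin (TCP) lies where the fingers leave the gripper's body, on its centre line; the fingertips stand 70 mm ahead of it and the grasp point (between the pads) lies 51 mm ahead of it; z points along the fingers, y is the line along which they close (so a half turn about z gives the same grasp; the last joint's range is limited). The gripper opens to 87 mm and grips with 3 to 60 N. Pads are 19 mm wide; open, the fingers measure 117 mm over their backs; the gripper's body (75 mm by 190 mm) begins 51 mm behind the grasp point.
Start: joints at [0.938, 0.527, 1.433, -0, 1.181, -0.178], TCP at [0.275, 0.561, 0.292] pointing down, gripper open.
Joint ranges: [-3.08, 3.08], [-0.75, 2.2], [0.22, 2.44], [-1.43, 4.57], [0, 2.65], [-2.85, 2.85]. Speed limits (rad/s): [2.79, 2.79, 3.14, 3.14, 3.14, 3.14].

INTERFACE

Orientations are given as a unit quaternion [x, y, z, w].
In Python, from rig import robot gives the robot as it stands.
- The arm moves only by the tool send_rows, never from a script. Its argument "deltas" is text: rows parted by semicolons, each of 7 numbers parted by spaces: the shift along the tool's x, y, z in mm, then the turn, a rotation vector about the tool's x, y, z in degrees, then the opening, from 0 (shut) to 1 (fully open). A call has 1 to 10 rows; each row shifts and turns the commanded pose from where the row before left it, along the tool's axes as they then stand; what a row does not reach is not made up. A row lasts 1/8 s, in which the tool goes at most 62.5 mm and 10.7 degrees, less where a joint would pass 70% of its speed; a pose out of reach is approached as far as the arm can. A call is refused whole if a number of a shift passes 62.5 or a number of a turn 10.7, either way. A call with a gripper value outside its range is refused whole. The fingers move at their own pace and stop on an object; "newtons" is the grip in N (left out, the last holds). Time passes only in rows, so rows that do not move let the fingers close. It gives the time, the measured TCP pose, the force, the opening and the grip force at its end, in the units of the state.
- robot.get_obs(): the state, without advancing time (a new reading comes with each control period).
- robot.camera(name): name is "scene" or "top" or "wrist"; returns a dict with "image" (384x512x3 uint8, red, green, blue), "depth" (384x512 float32, m along the optical axis (not along the pixel's ray), 0 where there is no reading), "fovy" (degrees; the focal length in pixels is half the picture's height over the tangent of half this angle, whatever the lens; pixels are square), "cx", "cy" (the principal point, pixels), "rvec" (rotation vector, rad) and "tvec" (3), from world to camera coordinates, as OpenCV has them. Camera axes: x right, y down, z forward; pixel columns grow to the right and rows downward; lengths in m; the calibration is good to about 2 mm. The wrist camera is an equidistant fisheye: a pixel r from the principal point sees the ray r / f radians off the axis. A picture is of the moment at which its call begins.
- robot.hand_in(): hands the job in; it is judged then, once.
Trained networks look in the newest picture that a camera, given by its name, has taken for a name from the list of things; names that differ only in an ending like _2 or _b are one class to them, and where a whole thing is asked for, a point or a joint stands for the part that bears it (a point fixed in the world has none). Each returns a list of dicts, best first, with "p" (0 to 1); they miss things now and then, are a little off and sometimes report something else, mostly with a low value. They report only what shows in the picture. A call takes as long as a camera call. They do not tell look-alikes from the thing itself.
- robot.find_in(camera, thing): "box" ([left, top, right, bottom] in pixels, round what is visible of it).
- robot.cut_out(camera, thing): "region" (384x512 bool, what is visible of it) and "box" ([left, top, right, bottom] in pixels, round what is visible of it).
The state is a dict: "time": time; "q": joint angles; "joint_velocities": joint speeds; "joint_torque": joint torques, N m; "position": TCP position; "tool_rot": TCP orientation; "ft_force": force on the tool from outside, world axes, zero at the start; "moment": the same for the moment, N m; "grip_width": finger opening in m; "grip_force": force on a finger pad.
Only numpy, scipy, OpenCV 4.12 (cv2) and the standard library are available. Lean on these libraries where they do the work, as an engineer would, in place of code of your own. Each camera call takes 0.05 s, during which the arm holds its last target. There are 200 camera calls.

TASK

Take the specimen plate by its grip block from the sloping stand and set it gently on the clamp base, so that its three ball feet settle fully home in the cone, groove and flat seats, and let go of it. Then swing the clamp arm over and press its cross handle down until the sprung rubber pad holds the plate firmly on its seats, without forcing it, and leave it so. Do not disturb the chrome anvil cap, the steel block and the test block.

Things in the scene. Friction and masses are not known exactly. Their poses are not given: they have to be found in the camera images.
- grip (a point): Centre of the grey upright grip block on the plate: 50 mm along the plate's x, 16 mm thick along its y, its top 24 mm above this point, the plate's top face 23 mm below. Grip it across the 16 mm with the tool along the plate's z axis, which on the stand leans 32 degrees from vertical towards the plate's -x side (nearer the robot). Home on the base, this point is 79 mm above the bench.
- plate: Loose aluminium plate, 110 x 110 x 12 mm, about 0.4 kg, on three steel ball feet of 8 mm radius; starts on the sloping stand, its x axis uphill. Origin in its middle level with the bottoms of the feet, 51 mm below the grip point; z square to the plate, out of the block's top. Home on the base, it is level, its x and y axes are those of the base, and its origin is 28 mm above the base's.
- cone_foot (a point): Centre of the ball foot for the cone seat: 34 mm to -x and 33 mm to -y of the plate's middle, 43 mm below the grip point.
- groove_foot (a point): Centre of the ball foot for the groove: 34 mm to -x, 33 mm to +y.
- flat_foot (a point): Centre of the ball foot for the flat seat: 36 mm to +x, on the middle line.
- base: Clamp base, fixed to the bench: aluminium slab 150 x 130 x 16 mm with three steel seats and behind them (+x) a dark clamp tower of two cheeks, 46 mm wide and 146 mm high. Origin on the bench under the plate's home position; x towards the tower (roughly away from the robot), y left, z up.
- cone_seat (a point): Where the cone foot's ball centre lies when home, 36 mm above the bench: at -34, -33 mm in the base's x, y. Turned 45 degree cone, 18 mm wide at its mouth, which is 33.5 mm above the bench.
- groove_seat (a point): The same for the groove foot, at -34, +33 mm: a groove between two 12 mm dowels that run along the base's y, 18 mm apart.
- flat_seat (a point): The same for the flat foot, at +36, 0 mm: a flat round steel button of 28 mm diameter.
- stand: Dark steel sloping stand, fixed to the bench, 118 x 124 mm; two rails and a low front lip carry the plate at 32 degrees, its feet hanging free between the rails. Origin on the bench under its middle; x uphill (roughly away from the robot), z up. The middle of the plate's underside lies 70 mm above the bench.
- clamp_arm (a joint): Clamp arm angle (rad): 0 level over the plate, towards the base's -x; grows opening upwards, starts at 1.6 to 1.8, stop at 1.9. Friction hinge: stays where left, 2 to 6 N square at the handle moves it. On a seated plate the pad touches somewhere between -0.06 and 0.04 (its threaded spindle is set differently each time); from there the handle force rises about 7 N per 0.1 rad.
- clamp_hinge (a point): Hinge axis of the clamp arm, along the base's y, 105 mm to +x of the base's origin and 134 mm above the bench. The steel arm is 18 mm wide and 14 mm thick.
- handle (a point): Centre of the black round cross handle at the arm's free end, 160 mm from the hinge: a bar along the base's y, 88 mm long, 18 mm in diameter. With the arm upright it is about 0.29 m above the bench. Pressed straight down until it pushes back with about 9 N, the pad holds firmly; it springs back a little when released.
- pad: Black rubber pad, 22 mm in diameter and 9 mm thick, on a spring plunger under the clamp arm, 105 mm from the hinge; origin in the middle of its pressing face. The spring has 1.1 N per mm and 11 mm of travel, then a hard stop; 3 N or more on the plate is firm, 30 N is forcing it.
- chrome_anvil: Chrome anvil cap, 44 mm in diameter and 18 mm high, standing behind the work; origin at its underside. Leave it alone.
- steel_block: Brown round steel block, 45 mm in diameter and 51 mm high, to the left of the work; origin at its underside. Leave it alone.
- test_block: Flat round steel test block, 60 mm in diameter and 11 mm high, to the right of the work; origin at its underside. Leave it alone.
There are look-alikes about, which are no part of the job. What is shaped like the plate but blue, turquoise or yellow is not meant.

How it is judged:
By the outcome, as a careful person would: the job done as asked, in the order asked, and still so for the second after the job is handed in, with the robot touching nothing.
It also fails if it takes over 72 s, if anything falls off the work surface, if the arm or the gripper's body presses on something with over 40 N, if the wrist force passes 120 N, or if a joint passes its speed limit or range.

## Working session

There is one attempt and no reset: what is moved stays moved. The work goes in short steps, Python scripts to look and compute and a tool call to move; the robot and the scene stay as the last step left them, time stands still between calls to the robot, and variables do not carry over. Pictures are saved under pics/ and viewed, at most 10 in all, crops included, and the job is handed in when it is done.

Besides the shell and the picture viewer there is one more tool, called after ">>>" by a JSON object that holds its "name" and its "arguments", one argument or row to a line. send_rows: Moves the arm, as the interface text tells. Its arguments: {"type":"object","properties":{"deltas":{"type":"string"},"newtons":{"type":"number"}},"required":["deltas"]}

```bash
ls; mkdir -p pics
cat > h.py <<'E'
import numpy as np, cv2, json
from scipy.spatial.transform import Rotation as R
from rig import robot
def cam(n):
    c=robot.camera(n); c['f']=192/np.tan(np.radians(c['fovy'])/2)
    c['R']=R.from_rotvec(np.ravel(c['rvec'])).as_matrix(); c['t']=np.ravel(c['tvec']); c['n']=n
    return c
def save(c,fn): cv2.imwrite('pics/'+fn,c['image'][:,:,::-1])
def pts(c,mask=None):
    "world points for all pixels (HxWx3), nan w/o depth"
    v,u=np.mgrid[0:384,0:512]; x=(u-c['cx'])/c['f'];y=(v-c['cy'])/c['f']
    if c['n']=='wrist':
        r=np.hypot(x,y); k=np.where(r>1e-9,np.tan(np.minimum(r,1.5))/np.maximum(r,1e-9),1); x,y=x*k,y*k
    d=np.where(c['depth']>0,c['depth'],np.nan)
    P=np.stack([x*d,y*d,d],-1)
    return (P-c['t'])@c['R']
def proj(c,p):
    q=c['R']@np.array(p)+c['t']; return c['f']*q[:2]/q[2]+[c['cx'],c['cy']]
E
python3 - <<'E'
from h import *
for n in ['scene','top']:
    c=cam(n); save(c,n+'0.png'); P=pts(c)
    print(n,c['fovy'],'campos',-c['R'].T@c['t'])
    for th in ['plate','grip','base','stand','handle','clamp_arm','pad','chrome_anvil','steel_block','test_block']:
        for d in robot.cut_out(n,th)[:3]:
            if d['p']<.2: continue
            q=P[d['region']]; print(th,round(d['p'],2),np.round(d['box']),np.round(np.nanmedian(q,0),3))
E
```

```text
pics
scene 52.81986697810567 campos [-0.16380059 -0.62582892  0.57596037]
plate 0.94 [252. 278. 308. 324.] [ 0.348 -0.255  0.028]
plate 0.92 [262. 202. 316. 251.] [ 0.527 -0.144  0.082]
plate 0.79 [140. 219. 193. 256.] [0.349 0.106 0.028]
grip 0.92 [259. 206. 319. 251.] [ 0.527 -0.144  0.083]
grip 0.79 [252. 274. 313. 321.] [ 0.348 -0.254  0.028]
grip 0.79 [102. 193. 152. 230.] [0.362 0.313 0.028]
base 0.79 [188. 107. 257. 233.] [0.632 0.125 0.025]
stand 0.61 [258. 221. 320. 270.] [ 0.515 -0.175  0.01 ]
handle 0.83 [233. 112. 256. 172.] [0.661 0.128 0.24 ]
clamp_arm 0.56 [233. 112. 252. 174.] [0.661 0.128 0.24 ]
pad 0.63 [233. 131. 240. 141.] [0.636 0.13  0.243]
steel_block 0.69 [158. 186. 175. 201.] [0.532 0.349 0.033]
test_block 0.87 [350. 282. 375. 301.] [ 0.513 -0.361  0.01 ]
top 50.79521788496478 campos [ 0.36742913 -0.00571047  1.2156609 ]
plate 0.97 [325. 250. 375. 303.] [ 0.362 -0.242  0.029]
plate 0.97 [125. 248. 172. 293.] [0.371 0.328 0.029]
plate 0.8 [295. 186. 335. 230.] [ 0.546 -0.133  0.088]
grip 0.88 [290. 185. 336. 228.] [ 0.545 -0.133  0.088]
grip 0.81 [198. 252. 245. 300.] [0.361 0.123 0.029]
grip 0.79 [323. 249. 374. 304.] [ 0.362 -0.241  0.029]
base 0.89 [190. 137. 244. 236.] [0.585 0.129 0.019]
stand 0.53 [284. 183. 337. 237.] [ 0.506 -0.095  0.012]
handle 0.88 [189. 141. 226. 167.] [0.665 0.131 0.289]
handle 0.42 [188. 136. 244. 235.] [0.585 0.129 0.019]
clamp_arm 0.98 [190. 138. 225. 170.] [0.665 0.131 0.27 ]
pad 0.44 [208. 156. 214. 163.] [0.64  0.132 0.249]
chrome_anvil 0.48 [257. 150. 273. 161.] [0.711 0.001 0.019]
chrome_anvil 0.42 [190. 140. 223. 169.] [0.665 0.13  0.293]
steel_block 0.66 [136. 199. 149. 217.] [0.542 0.355 0.051]
test_block 0.62 [374. 211. 398. 230.] [ 0.52  -0.359  0.011]
test_block 0.47 [194. 137. 227. 168.] [0.665 0.131 0.293]
test_block 0.46 [286. 182. 337. 236.] [ 0.505 -0.092  0.012]
```

Run:
```python
import cv2,numpy as np
a=cv2.imread('pics/scene0.png')[90:340,90:400]; b=cv2.imread('pics/top0.png')[120:320,110:410]
a=cv2.resize(a,(375*1,302)); b=cv2.resize(b,(420,280))
o=np.zeros((600,800,3),np.uint8)
a=cv2.resize(cv2.imread('pics/scene0.png')[90:340,90:400],(372,300)); b=cv2.resize(cv2.imread('pics/top0.png')[120:320,110:410],(800,533))
cv2.imwrite('pics/m0.png',b[:, :]); cv2.imwrite('pics/m1.png',cv2.resize(cv2.imread('pics/scene0.png')[100:330,90:390],(780,598)))
```

```text
(no output)
```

View pics/m0.png

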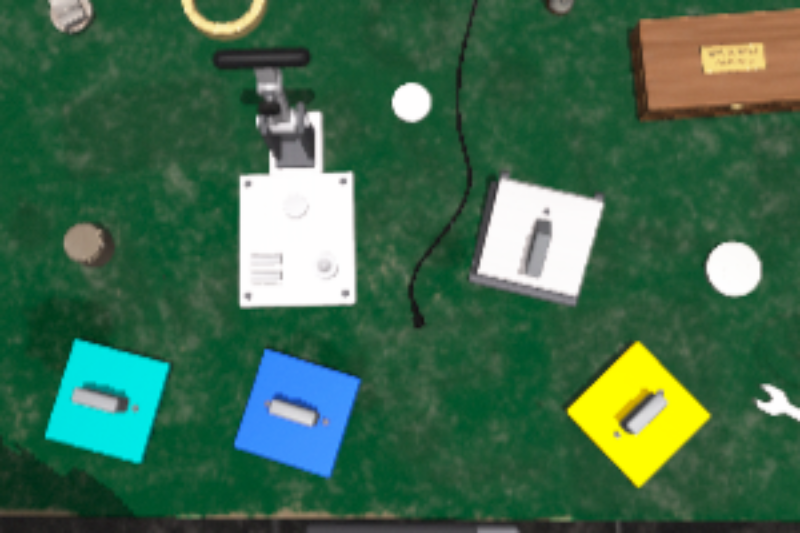

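View pics/m1.png

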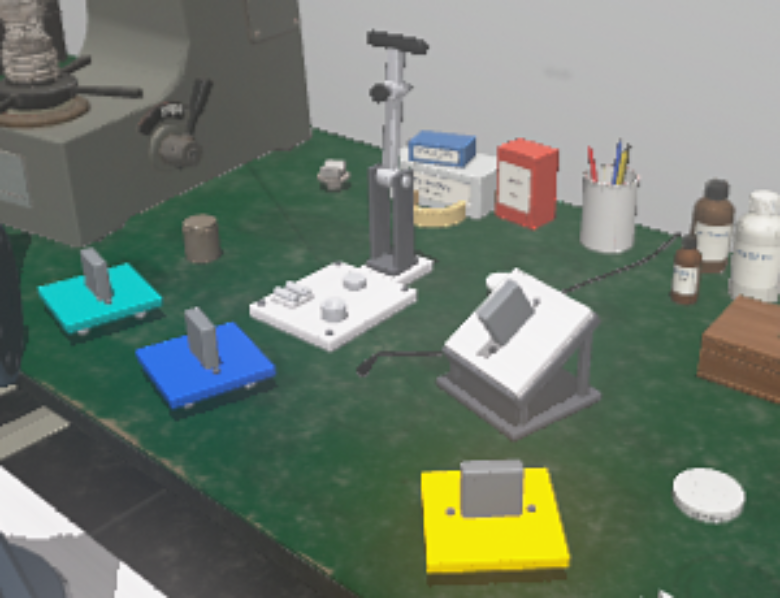

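The plate candidates in the top image are turquoise (148,270), blue (221,275), yellow (350,277) and bare metal on the sloping stand (315,208). By the description it is the one on the stand. The base is at about (221,210) with its tower and upright arm at (207,155).

```bash
cat >> h.py <<'E'
def plane(q,it=300,tol=.0015,seed=0):
    q=q[~np.isnan(q).any(1)]; r=np.random.default_rng(seed); b=None
    for _ in range(it):
        s=q[r.choice(len(q),3,False)]; n=np.cross(s[1]-s[0],s[2]-s[0]); n/=np.linalg.norm(n)+1e-12
        m=abs((q-s[0])@n)<tol
        if b is None or m.sum()>b.sum(): b=m
    i=q[b]; c=i.mean(0); n=np.linalg.svd(i-c,full_matrices=False)[2][2]; n*=np.sign(n[2]); return c,n,i
E
python3 - <<'E'
from h import *
o=robot.get_obs(); print(o['position'],o['tool_rot'],o['ft_force'],o['time']); print(R.from_quat(o['tool_rot']).as_matrix().round(3))
w=cam('wrist'); print('wristcam in tool',(R.from_quat(o['tool_rot']).as_matrix().T@(-w['R'].T@w['t']-o['position'])).round(3), w['fovy'])
c=cam('top');P=pts(c)
d=[d for d in robot.cut_out('top','plate') if abs(d['box'][0]-295)<12][0]
m,n,i=plane(P[d['region']]); print('plate',len(i),m,n,'tilt',np.degrees(np.arccos(n[2])))
ex=-np.array([n[0],n[1],0]); ex-=n*(ex@n); ex/=np.linalg.norm(ex); ey=np.cross(n,ex)
uv=np.c_[(i-m)@ex,(i-m)@ey].astype(np.float32); r=cv2.minAreaRect(uv); print(r,'yaw',np.degrees(np.arctan2(ex[1],ex[0])))
ctr=m+r[0][0]*ex+r[0][1]*ey; print('platetop ctr',ctr,'grip',ctr+.023*n)
# base seats
U,V=np.mgrid[0:384,0:512]
d=robot.cut_out('top','base')[0]; q=P[d['region']]; z=q[:,2]
s=q[(z>.01)&(z<.02)]; print('slab',cv2.minAreaRect(s[:,:2].astype(np.float32)),len(s))
k=q[(z>.023)&(z<.045)&(q[:,0]<.65)]; print(len(k)); 
l,cl=cv2.kmeans(k[:,:2].astype(np.float32),3,None,(3,50,1e-5),10,cv2.KMEANS_PP_CENTERS)[1:]; print(cl,np.bincount(l.ravel()),[k[l.ravel()==j,2].max() for j in range(3)])
E
```

```text
[0.27451771 0.56146383 0.29227641] [2.25451522e-01 9.74254387e-01 2.19923651e-05 1.93201570e-06] [-0.00455132  0.30494544  0.39880439] 1.1
[[-0.898  0.439  0.   ]
 [ 0.439  0.898  0.   ]
 [ 0.     0.    -1.   ]]
wristcam in tool [ 0.084  0.    -0.093] 65.70646984690485
plate 655 [ 0.5430259  -0.13669381  0.08160229] [-0.52357816  0.1185754   0.84368583] tilt 32.46859414015394
((-0.00036819279193878174, 0.0013481751084327698), (0.10958673804998398, 0.11134785413742065), 89.36910247802734) yaw -12.760592385645085
platetop ctr [ 0.54302072 -0.13531032  0.08140463] grip [ 0.53097842 -0.13258308  0.1008094 ]
slab ((0.5884695649147034, 0.12981197237968445), (0.22084888815879822, 0.1268671154975891), 1.4558823108673096) 1575
375
[[0.5183309  0.16120604]
 [0.61601657 0.13165091]
 [0.52182245 0.09519663]] [138 155  82] [np.float64(0.036859920131536945), np.float64(0.043416942275194916), np.float64(0.039519100976621375)]
```

```bash
cat >> h.py <<'E'
def plan(p,M,n,grip=1,dec=0,ramp=True):
    "rows from the present pose to TCP position p, rotation matrix M in n rows"
    o=robot.get_obs(); p0=np.array(o['position']); R0=R.from_quat(o['tool_rot'])
    rv=(R0.inv()*R.from_matrix(M)).as_rotvec(); cp,cR=p0.copy(),R0; out=[]
    s=np.linspace(0,1,n+1)[1:]
    if ramp and n>4: w=np.minimum(np.minimum(np.arange(1,n+1),np.arange(n,0,-1))/3,1); s=np.cumsum(w)/w.sum()
    for a in s:
        d=np.round(cR.inv().apply(p0+a*(p-p0)-cp)*1e3,dec); t=np.round(np.degrees((cR.inv()*R0*R.from_rotvec(a*rv)).as_rotvec()),1)
        cp=cp+cR.apply(d)/1e3; cR=cR*R.from_rotvec(np.radians(t)); out.append(' '.join('%g'%(x+0) for x in [*d,*t,grip]))
    for k in range(0,n,10): print('; '.join(out[k:k+10]))
    print('dist %.3f turn %.1f end err mm'%(np.linalg.norm(p-p0),np.degrees(np.linalg.norm(rv))),((cp-p)*1e3).round(2))
def frame(yaw,tilt=0):
    "plate axes (cols), degrees; tilt = lean of z towards -x"
    return (R.from_euler('z',yaw,degrees=True)*R.from_euler('y',-tilt,degrees=True)).as_matrix()
def tool(F): return np.c_[-F[:,0],F[:,1],-F[:,2]]
def st():
    o=robot.get_obs(); print('t %.2f'%o['time'],np.round(o['position'],4),'F',np.round(o['ft_force'],1),'w %.4f gf %.1f'%(o['grip_width'],o['grip_force']))
E
python3 - <<'E'
from h import *
F=frame(-12.76,32); g=np.array([.531,-.1326,.1008]); print(F[:,2])
plan(g+.14*F[:,2],tool(F),20)
E
```

```text
[-0.51683227  0.11704203  0.8480481 ]
-9 -10 1 -0.1 -0.6 -0.2 1; -17 -19 3 -0.1 -1.2 -0.5 1; -25 -30 5 -0.2 -1.7 -0.7 1; -25 -30 5 -0.2 -1.8 -0.8 1; -24 -30 6 -0.2 -1.8 -0.7 1; -23 -31 7 -0.2 -1.7 -0.7 1; -23 -31 7 -0.2 -1.8 -0.7 1; -22 -31 8 -0.2 -1.8 -0.7 1; -22 -32 9 -0.2 -1.8 -0.8 1; -21 -32 9 -0.3 -1.7 -0.7 1
-21 -32 9 -0.2 -1.8 -0.7 1; -19 -32 10 -0.2 -1.8 -0.7 1; -19 -33 10 -0.2 -1.7 -0.7 1; -18 -33 11 -0.2 -1.8 -0.8 1; -18 -33 12 -0.2 -1.8 -0.7 1; -16 -34 11 -0.2 -1.7 -0.7 1; -16 -34 13 -0.2 -1.8 -0.7 1; -15 -34 12 -0.2 -1.8 -0.7 1; -10 -23 9 -0.1 -1.2 -0.5 1; -4 -11 4 -0.1 -0.6 -0.3 1
dist 0.706 turn 34.6 end err mm [-0.04 -0.01 -0.12]
```

>>> {"name": "send_rows", "arguments": {
  "deltas": "-9 -10 1 -0.1 -0.6 -0.2 1; -17 -19 3 -0.1 -1.2 -0.5 1; -25 -30 5 -0.2 -1.7 -0.7 1; -25 -30 5 -0.2 -1.8 -0.8 1; -24 -30 6 -0.2 -1.8 -0.7 1; -23 -31 7 -0.2 -1.7 -0.7 1; -23 -31 7 -0.2 -1.8 -0.7 1; -22 -31 8 -0.2 -1.8 -0.7 1; -22 -32 9 -0.2 -1.8 -0.8 1; -21 -32 9 -0.3 -1.7 -0.7 1"
}}

```text
time: 2.55
position: [0.3662, 0.2207, 0.2556]
tool_rot: [0.167, 0.976, -0.015, 0.139]
ft_force: [0.9, 0.1, -0.3]
grip_width: 0.0871
grip_force: 0.0
```

>>> {"name": "send_rows", "arguments": {
  "deltas": "-21 -32 9 -0.2 -1.8 -0.7 1; -19 -32 10 -0.2 -1.8 -0.7 1; -19 -33 10 -0.2 -1.7 -0.7 1; -18 -33 11 -0.2 -1.8 -0.8 1; -18 -33 12 -0.2 -1.8 -0.7 1; -16 -34 11 -0.2 -1.7 -0.7 1; -16 -34 13 -0.2 -1.8 -0.7 1; -15 -34 12 -0.2 -1.8 -0.7 1; -10 -23 9 -0.1 -1.2 -0.5 1; -4 -11 4 -0.1 -0.6 -0.3 1; 0 0 0 0 0 0 1"
}}

```text
invalid input
```

>>> {"name": "send_rows", "arguments": {
  "deltas": "-21 -32 9 -0.2 -1.8 -0.7 1; -19 -32 10 -0.2 -1.8 -0.7 1; -19 -33 10 -0.2 -1.7 -0.7 1; -18 -33 11 -0.2 -1.8 -0.8 1; -18 -33 12 -0.2 -1.8 -0.7 1; -16 -34 11 -0.2 -1.7 -0.7 1; -16 -34 13 -0.2 -1.8 -0.7 1; -15 -34 12 -0.2 -1.8 -0.7 1; -10 -23 9 -0.1 -1.2 -0.5 1; -4 -11 4 -0.1 -0.6 -0.3 1"
}}

```text
time: 3.8
position: [0.4385, -0.0385, 0.2242]
tool_rot: [0.117, 0.963, -0.017, 0.241]
ft_force: [-0.3, 0.1, 0.3]
grip_width: 0.0866
grip_force: 0.0
```

```bash
cat > plate.py <<'E'
from h import *
st(); w=cam('wrist'); save(w,'w1.png'); P=pts(w)
for th in ['plate','grip']:
    for d in robot.cut_out('wrist',th)[:2]: print(th,round(d['p'],2),np.round(d['box']))
o=robot.get_obs(); print(R.from_quat(o['tool_rot']).as_matrix().round(3))
d=robot.cut_out('wrist','plate')[0]; q=P[d['region']]
m,n,i=plane(q,tol=.001); print('plate',len(i),m,n,'tilt',np.degrees(np.arccos(n[2])))
ex=-np.array([n[0],n[1],0]); ex-=n*(ex@n); ex/=np.linalg.norm(ex); ey=np.cross(n,ex)
r=cv2.minAreaRect(np.c_[(i-m)@ex,(i-m)@ey].astype(np.float32)); print(r,'yaw',np.degrees(np.arctan2(ex[1],ex[0])))
c=m+r[0][0]*ex+r[0][1]*ey; print('ctr',c,'grip',c+.023*n)
h=(q-m)@n; b=q[(h>.043)&(h<.05)]; 
if len(b)>30:
    rb=cv2.minAreaRect(np.c_[(b-m)@ex,(b-m)@ey].astype(np.float32)); print('block top',len(b),rb, np.median((b-m)@n)); t=m+rb[0][0]*ex+rb[0][1]*ey; print('grip from block',t+.023*n)
E
python3 plate.py
```

```text
t 3.80 [ 0.4385 -0.0385  0.2242] F [-0.3  0.1  0.3] w 0.0866 gf 0.0
plate 0.61 [342.   0. 473.  45.]
plate 0.59 [  0.  16.  88. 136.]
grip 0.73 [128. 168. 237. 264.]
grip 0.73 [  0.  17.  92. 138.]
[[-0.856  0.235  0.46 ]
 [ 0.219  0.972 -0.088]
 [-0.468  0.025 -0.883]]
plate 2744 [0.39617469 0.11510137 0.02831592] [0.00489208 0.00309882 0.99998323] tilt 0.3317989264151662
((0.006958428770303726, -0.002260856330394745), (0.11016023904085159, 0.045565225183963776), 40.6506233215332) yaw -147.6483580808102
ctr [0.38908663 0.1132878  0.02835621] grip [0.38919915 0.11335907 0.05135583]
```

Run:
```python
from h import *
st()
F=frame(-12.76,32); g=np.array([.531,-.1326,.1008])
plan(g+.14*F[:,2],tool(F),8)
```

```text
t 4.00 [ 0.4383 -0.0377  0.224 ] F [ 0.   0.3 -0.8] w 0.0870 gf 0.0
-2 -4 1 0 -0.2 -0.1 1; -3 -8 2 0.1 -0.5 -0.1 1; -6 -12 4 0.2 -0.7 -0.3 1; -5 -12 3 0.1 -0.6 -0.2 1; -5 -12 4 0.2 -0.7 -0.2 1; -5 -12 4 0.1 -0.7 -0.2 1; -3 -8 2 0.1 -0.5 -0.2 1; -2 -4 2 0.1 -0.2 -0.1 1
dist 0.081 turn 4.4 end err mm [ 0.15 -0.18 -0.33]
```

>>> {"name": "send_rows", "arguments": {
  "deltas": "-2 -4 1 0 -0.2 -0.1 1; -3 -8 2 0.1 -0.5 -0.1 1; -6 -12 4 0.2 -0.7 -0.3 1; -5 -12 3 0.1 -0.6 -0.2 1; -5 -12 4 0.2 -0.7 -0.2 1; -5 -12 4 0.1 -0.7 -0.2 1; -3 -8 2 0.1 -0.5 -0.2 1; -2 -4 2 0.1 -0.2 -0.1 1; 0 0 0 0 0 0 1"
}}

```text
time: 5.12
position: [0.4682, -0.1141, 0.2347]
tool_rot: [0.109, 0.958, -0.033, 0.263]
ft_force: [0.0, -0.3, 0.1]
grip_width: 0.0869
grip_force: 0.0
```

```bash
sed -i "s/^d=robot.cut_out('wrist','plate')\[0\]/d=[d for d in robot.cut_out('wrist','plate') if abs(np.mean(d['box'][::2])-256)<90][0]/" plate.py; python3 plate.py
```

```text
t 5.12 [ 0.4682 -0.1141  0.2347] F [ 0.  -0.3  0.1] w 0.0869 gf 0.0
plate 0.9 [ 25.   0. 148.  77.]
plate 0.48 [493.   0. 512.  11.]
grip 0.74 [ 26.   2. 148.  77.]
grip 0.63 [190. 112. 310. 225.]
[[-0.839  0.225  0.496]
 [ 0.191  0.974 -0.119]
 [-0.51  -0.005 -0.86 ]]Traceback (most recent call last):
  File "plate.py", line 6, in <module>
    d=[d for d in robot.cut_out('wrist','plate') if abs(np.mean(d['box'][::2])-256)<90][0]; q=P[d['region']]
      ~~~~~~~~~~~~~~~~~~~~~~~~~~~~~~~~~~~~~~~~~~~~~~~~~~~~~~~~~~~~~~~~~~~~~~~~~~~~~~~~~^^^
IndexError: list index out of range
```

View pics/w1.png

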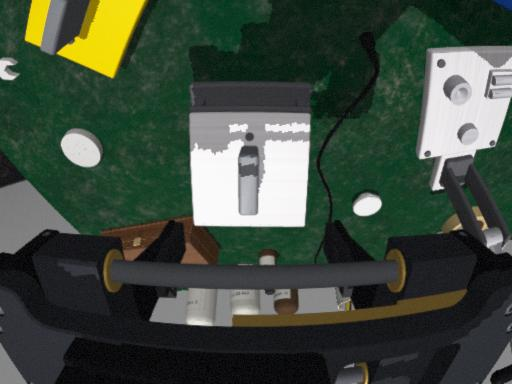

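The wrist picture shows the bare plate at (190–310, 112–225) with its grey block at (249,180). The yellow look-alike is at the top left and the clamp base at the right.

```bash
python3 - <<'E'
s=open('plate.py').read().split('\n')
s=['''F=frame(-12.76,32); L=(P-np.array([.543,-.1353,.0814]))@F; q=P[(abs(L[...,0])<.07)&(abs(L[...,1])<.07)&(L[...,2]>-.006)&(L[...,2]<.06)]''' if x.startswith('d=[') else x for x in s]
s=[x for x in s if not x.startswith(('for th','    for d'))]
open('plate.py','w').write('\n'.join(s))
E
python3 plate.py
```

```text
t 5.33 [ 0.4679 -0.1134  0.2346] F [ 0.4 -0.9 -0.1] w 0.0871 gf 0.0
[[-0.839  0.224  0.496]
 [ 0.19   0.974 -0.119]
 [-0.51  -0.005 -0.86 ]]
plate 9846 [ 0.537953   -0.13459785  0.07861782] [-0.51790026  0.12501533  0.84625675] tilt 32.1931623411825
((0.0023286305367946625, -0.0010401532053947449), (0.11126132309436798, 0.10973221808671951), 0.4869462251663208) yaw -13.57094926533253
ctr [ 0.53962453 -0.13607136  0.07985846] grip [ 0.52771283 -0.13319601  0.09932236]
block top 1239 ((0.003209991380572319, -0.0006022625602781773), (0.015396041795611382, 0.049135394394397736), 89.85330963134766) 0.04669874654697573
grip from block [ 0.52854061 -0.13294536  0.09979193]
```

Run:
```python
from h import *
F=frame(-13.3,32); g=np.array([.5285,-.133,.0997])
plan(g+.09*F[:,2],tool(F),8)
```

```text
1 0 3 0 -0.1 0 1; 2 -1 7 0 -0.1 0.1 1; 3 -1 9 0 -0.2 0 1; 2 0 10 0 -0.3 0.1 1; 3 -1 10 -0.1 -0.2 0.1 1; 3 -1 10 0 -0.2 0.1 1; 2 -1 6 0 -0.1 0 1; 1 0 3 0 -0.1 0 1
dist 0.061 turn 1.4 end err mm [-0.12 -0.04  0.19]
```

>>> {"name": "send_rows", "arguments": {
  "deltas": "1 0 3 0 -0.1 0 1; 2 -1 7 0 -0.1 0.1 1; 3 -1 9 0 -0.2 0 1; 2 0 10 0 -0.3 0.1 1; 3 -1 10 -0.1 -0.2 0.1 1; 3 -1 10 0 -0.2 0.1 1; 2 -1 6 0 -0.1 0 1; 1 0 3 0 -0.1 0 1; 0 0 0 0 0 0 1; 0 0 0 0 0 0 1"
}}

```text
time: 6.62
position: [0.4985, -0.119, 0.2033]
tool_rot: [0.115, 0.96, -0.035, 0.252]
ft_force: [-0.2, 0.5, 0.7]
grip_width: 0.0872
grip_force: 0.0
```

Run:
```python
from h import *
F=frame(-13.3,32); g=np.array([.5285,-.133,.0997]); o=robot.get_obs(); st()
print('err mm in tool',tool(F).T@(np.array(o['position'])-(g+.09*F[:,2]))*1e3)
plan(g+.0515*F[:,2],tool(F),7,dec=1)
```

```text
t 6.62 [ 0.4985 -0.119   0.2033] F [-0.2  0.5  0.7] w 0.0872 gf 0.0
err mm in tool [-27.38592852   6.73428439 -15.09235883]
1.7 -0.4 3.7 0 -0.2 0 1; 3.3 -0.8 7.3 -0.1 -0.3 0 1; 5.1 -1.3 10.9 -0.2 -0.5 -0.1 1; 5.2 -1.2 10.8 -0.1 -0.5 0 1; 5.3 -1.3 10.9 -0.2 -0.5 -0.1 1; 3.6 -0.9 7.1 -0.1 -0.3 0 1; 1.8 -0.5 3.6 0 -0.2 0 1
dist 0.061 turn 2.6 end err mm [-0.02 -0.02  0.01]
```

Run:
```python
from h import *
o=robot.get_obs(); print(np.round(o['q'],3), np.round(o['joint_velocities'],3))
print(R.from_quat(o['tool_rot']).as_matrix().round(3), tool(frame(-13.3,32)).round(3))
```

```text
[-0.511  0.466  2.103  1.048  0.143 -2.854] [-0.003 -0.003  0.001 -0.001 -0.001  0.001]
[[-0.846  0.239  0.476]
 [ 0.204  0.971 -0.126]
 [-0.492 -0.009 -0.87 ]] [[-0.825  0.23   0.516]
 [ 0.195  0.973 -0.122]
 [-0.53   0.    -0.848]]
```

```bash
cat > kin.py <<'E'
import numpy as np
from scipy.spatial.transform import Rotation as R
D=[([0.938,0.527,1.433,0,1.181,-0.178],[0.27451771,0.56146383,0.29227641],[0.22545,0.97425,0,0])]
def ori(q,s=(1,1,1),c=0):
    return R.from_euler('z',q[0])*R.from_euler('y',q[1]+q[2])*R.from_euler('z',s[0]*q[3])*R.from_euler('y',s[1]*q[4])*R.from_euler('z',s[2]*q[5]+c)
E
python3 - <<'E'
from h import *; from kin import *; import itertools
o=robot.get_obs(); D=D+[(o['q'],o['position'],o['tool_rot'])]
print([list(np.round(x,4)) for x in D[1]])
for s in itertools.product([1,-1],[1,-1],[1,-1]):
  for c in np.arange(4)*np.pi/2:
    e=[np.degrees((ori(q,s,c).inv()*R.from_quat(r)).magnitude()) for q,p,r in D]
    if e[0]<3: print(s,c,np.round(e,2))
E
```

```text
[[np.float64(-0.5112), np.float64(0.4658), np.float64(2.1029), np.float64(1.0475), np.float64(0.1429), np.float64(-2.854)], [np.float64(0.4985), np.float64(-0.119), np.float64(0.2033)], [np.float64(0.1155), np.float64(0.9601), np.float64(-0.0351), np.float64(0.2522)]]
(1, 1, 1) 1.5707963267948966 [0.03 0.  ]
(-1, 1, 1) 1.5707963267948966 [3.0000e-02 1.2004e+02]
```

Run:
```python
from h import *
plan(np.array([.44,0.0,.28]),tool(frame(-6,10)),20)
```

```text
1 2 -2 -0.1 0.4 -0.1 1; 1 4 -4 -0.1 0.7 -0.3 1; 2 5 -6 -0.2 1.1 -0.4 1; 2 6 -6 -0.1 1 -0.4 1; 2 6 -6 -0.2 1.1 -0.4 1; 3 5 -6 -0.2 1.1 -0.4 1; 2 6 -6 -0.2 1.1 -0.4 1; 3 6 -5 -0.1 1.1 -0.4 1; 2 6 -6 -0.2 1 -0.4 1; 3 6 -6 -0.2 1.1 -0.4 1
2 6 -5 -0.2 1.1 -0.4 1; 3 5 -6 -0.1 1.1 -0.4 1; 3 6 -5 -0.2 1.1 -0.4 1; 2 6 -5 -0.2 1 -0.4 1; 3 7 -6 -0.2 1.1 -0.4 1; 3 6 -5 -0.1 1.1 -0.4 1; 3 6 -5 -0.2 1.1 -0.4 1; 3 6 -5 -0.2 1.1 -0.4 1; 2 4 -3 -0.1 0.7 -0.3 1; 1 2 -2 -0.1 0.3 -0.1 1
dist 0.153 turn 21.0 end err mm [ 0.27 -0.14  0.28]
```

>>> {"name": "send_rows", "arguments": {
  "deltas": "1 2 -2 -0.1 0.4 -0.1 1; 1 4 -4 -0.1 0.7 -0.3 1; 2 5 -6 -0.2 1.1 -0.4 1; 2 6 -6 -0.1 1 -0.4 1; 2 6 -6 -0.2 1.1 -0.4 1; 3 5 -6 -0.2 1.1 -0.4 1; 2 6 -6 -0.2 1.1 -0.4 1; 3 6 -5 -0.1 1.1 -0.4 1; 2 6 -6 -0.2 1 -0.4 1; 3 6 -6 -0.2 1.1 -0.4 1"
}}

```text
time: 7.88
position: [0.4686, -0.0588, 0.2421]
tool_rot: [0.084, 0.982, -0.02, 0.17]
ft_force: [-0.5, -0.2, -0.7]
grip_width: 0.0872
grip_force: 0.0
```

```bash
cat > samp.py <<'E'
from h import *
o=robot.get_obs(); open('d.jsonl','a').write(json.dumps([list(map(float,o[k])) for k in('q','position','tool_rot')])+'\n'); print(np.round(o['q'],3),np.round(o['position'],3))
E
python3 samp.py
```

```text
[-0.396  0.337  2.057  0.164  0.414 -1.934] [ 0.469 -0.059  0.242]
```

>>> {"name": "send_rows", "arguments": {
  "deltas": "2 6 -5 -0.2 1.1 -0.4 1; 3 5 -6 -0.1 1.1 -0.4 1; 3 6 -5 -0.2 1.1 -0.4 1; 2 6 -5 -0.2 1 -0.4 1; 3 7 -6 -0.2 1.1 -0.4 1; 3 6 -5 -0.1 1.1 -0.4 1; 3 6 -5 -0.2 1.1 -0.4 1; 3 6 -5 -0.2 1.1 -0.4 1; 2 4 -3 -0.1 0.7 -0.3 1; 1 2 -2 -0.1 0.3 -0.1 1"
}}

```text
time: 9.12
position: [0.4404, 0.0001, 0.2803]
tool_rot: [0.052, 0.995, -0.004, 0.087]
ft_force: [-0.5, -0.7, 0.6]
grip_width: 0.0868
grip_force: 0.0
```

```bash
python3 samp.py
python3 - <<'E'
from h import *
plan(np.array([.49,.13,.30]),tool(frame(2,0)),10)
E
```

```text
[-0.271  0.251  1.984  0.044  0.735 -1.767] [0.44 0.   0.28]
-2 6 -1 0 0.4 -0.3 1; -3 11 -1 -0.1 0.8 -0.7 1; -5 17 -1 -0.1 1.3 -1 1; -5 16 -2 0 1.3 -1 1; -6 17 -2 -0.1 1.2 -1 1; -6 16 -2 -0.1 1.2 -1 1; -6 16 -2 -0.1 1.3 -1 1; -6 17 -2 -0.1 1.2 -1 1; -4 10 -2 0 0.9 -0.7 1; -3 6 -1 0 0.4 -0.3 1
dist 0.140 turn 12.8 end err mm [0.32 0.2  0.29]
```

>>> {"name": "send_rows", "arguments": {
  "deltas": "-2 6 -1 0 0.4 -0.3 1; -3 11 -1 -0.1 0.8 -0.7 1; -5 17 -1 -0.1 1.3 -1 1; -5 16 -2 0 1.3 -1 1; -6 17 -2 -0.1 1.2 -1 1; -6 16 -2 -0.1 1.2 -1 1; -6 16 -2 -0.1 1.3 -1 1; -6 17 -2 -0.1 1.2 -1 1; -4 10 -2 0 0.9 -0.7 1; -3 6 -1 0 0.4 -0.3 1"
}}

```text
time: 10.38
position: [0.4907, 0.1306, 0.3001]
tool_rot: [-0.018, 1.0, -0.001, -0.0]
ft_force: [-0.0, 0.3, -0.5]
grip_width: 0.0871
grip_force: 0.0
```

```bash
python3 samp.py
cat >> kin.py <<'E'
import json
from scipy.optimize import least_squares
def cols(q):
    A=R.from_euler('z',q[0]);B=A*R.from_euler('y',q[1]);C=B*R.from_euler('y',q[2]);E=C*R.from_euler('z',q[3]);G=E*R.from_euler('y',q[4])
    X,Y,Z=np.eye(3); return np.c_[Z,B.apply(Z),C.apply(X),C.apply(Z),E.apply(Y),G.apply(Z)] # h L2 e L3 b d
def fit(extra=()):
    S=D+[json.loads(l) for l in open('d.jsonl')]
    A=np.vstack([cols(s[0]) for s in S]);b=np.hstack([s[1] for s in S]); x=np.linalg.lstsq(A,b,rcond=None)[0]
    return x,abs(A@x-b).max()
LO=np.array([-3.08,-.75,.22,-1.43,0,-2.85]);HI=np.array([3.08,2.2,2.44,4.57,2.65,2.85])
def ik(x,p,M,q0):
    f=lambda q:np.r_[(cols(q)@x-p)*5,(ori(q,c=np.pi/2).inv()*R.from_matrix(M)).as_rotvec()]
    r=least_squares(f,np.clip(q0,LO+.01,HI-.01),bounds=(LO,HI)); return r.x,abs(r.fun).max()
E
cat >> d.jsonl <<'E'
[[-0.5112,0.4658,2.1029,1.0475,0.1429,-2.854],[0.4985,-0.119,0.2033],[0.1155,0.9601,-0.0351,0.2522]]
E
python3 - <<'E'
from h import *; from kin import *
x,e=fit(); print(x,e)
g=np.array([.5285,-.133,.0997])
for til in (32,28,24,20):
  for q0 in ([-.4,.45,2.,0,.3,-1.6],[-.4,.45,2.,3.1,.3,1.6],[-.4,.5,2,1.2,.2,-2.5]):
    for d in (.055,.12):
      a=np.radians(0); F=frame(-13.3,til)
      q,err=ik(x,g+d*F[:,2],tool(F),q0); print(til,d,q.round(2),'%.4f'%err)
print('start pose of carry/home')
F=frame(2,0)
for til in (0,-6,-12): print(ik(x,np.array([.555,.128,.079])+.051*frame(2,til)[:,2],tool(frame(2,til)),[0,.5,1.8,0,.8,-1.6]))
E
```

```text
[ 4.000e-02  3.600e-01  1.713e+00 -1.000e-03  1.069e+00 -1.566e+00] [0.491 0.131 0.3  ]
[0.57709456 0.41766597 0.19712431 0.51324676 0.11179992 0.25901552] 0.051468764331288885
32 0.055 [-0.45  0.68  1.92  0.23  0.02 -1.99] 0.1040
32 0.12 [-0.35  0.53  2.13  1.17  0.03 -2.85] 0.0920
32 0.055 [-0.04  0.68  1.92  2.97  0.    1.91] 0.0977
32 0.12 [-0.11  0.53  2.12  2.23  0.    2.58] 0.0704
32 0.055 [-0.45  0.68  1.92  0.23  0.02 -1.99] 0.1040
32 0.12 [-0.35  0.53  2.13  1.17  0.03 -2.85] 0.0920
28 0.055 [-0.35  0.72  1.97  1.13  0.04 -2.81] 0.0583
28 0.12 [-0.37  0.54  2.12  1.16  0.06 -2.85] 0.0225
28 0.055 [-0.17  0.73  1.98  1.94  0.    2.83] 0.0526
28 0.12 [-0.17  0.54  2.12  1.91  0.    2.85] 0.0265
28 0.055 [-0.35  0.72  1.97  1.13  0.04 -2.81] 0.0583
28 0.12 [-0.37  0.54  2.12  1.16  0.06 -2.85] 0.0225
24 0.055 [-0.43  0.71  1.95  0.83  0.11 -2.58] 0.0000
24 0.12 [-0.51  0.48  2.03  0.46  0.25 -2.28] 0.0000
24 0.055 [-0.18  0.73  1.98  1.91  0.    2.85] 0.0228
24 0.12 [-0.18  0.55  2.11  1.91  0.    2.85] 0.0599
24 0.055 [-0.43  0.71  1.95  0.83  0.11 -2.58] 0.0000
24 0.12 [-0.51  0.48  2.03  0.46  0.25 -2.28] 0.0000
20 0.055 [-0.5   0.66  1.85  0.31  0.3  -2.11] 0.0000
20 0.12 [-0.52  0.46  1.95  0.24  0.41 -2.06] 0.0000
20 0.055 [-0.18  0.74  1.97  1.91  0.    2.85] 0.0841
20 0.12 [-0.18  0.56  2.1   1.9   0.    2.85] 0.1329
20 0.055 [-0.5   0.66  1.85  0.31  0.3  -2.11] 0.0000
20 0.12 [-0.52  0.46  1.95  0.24  0.41 -2.06] 0.0000
start pose of carry/home
(array([ 2.90958304e-02,  7.86892222e-01,  1.48981113e+00,  2.03931076e-13,
        8.64889302e-01, -1.57660708e+00]), np.float64(5.146849560076123e-13))
(array([ 2.94145323e-02,  8.30165597e-01,  1.40462278e+00, -6.77259847e-04,
        1.01152256e+00, -1.57589896e+00]), np.float64(3.601564987405379e-11))
(array([ 2.96971579e-02,  8.81799174e-01,  1.31440680e+00, -1.18406905e-03,
        1.15482369e+00, -1.57541346e+00]), np.float64(7.584165326600433e-10))
```

```bash
cat > base.py <<'E'
from h import *
st(); w=cam('wrist'); save(w,'wb.png'); P=pts(w)
for th in ['cone_seat','groove_seat','flat_seat','base','pad','handle']:
    for d in robot.cut_out('wrist',th)[:2]: print(th,round(d['p'],2),np.round(d['box']),np.nanmedian(P[d['region']],0).round(4))
np.save('P.npy',P)
E
python3 base.py
```

```text
t 10.38 [0.4907 0.1306 0.3001] F [-0.   0.3 -0.5] w 0.0871 gf 0.0
cone_seat 0.87 [204. 148. 301. 326.] [0.5495 0.1288 0.0168]
groove_seat 0.88 [206. 149. 300. 323.] [0.5503 0.1288 0.0168]
flat_seat 0.71 [201. 147. 301. 328.] [0.5502 0.1289 0.0168]
base 0.89 [202. 146. 305. 326.] [0.5503 0.1282 0.0168]
pad 0.61 [ 14. 160. 102. 236.] [ 0.5313 -0.1244  0.0815]
handle 0.3 [203. 146. 298. 328.] [0.5501 0.1286 0.0168]
```

View pics/wb.png

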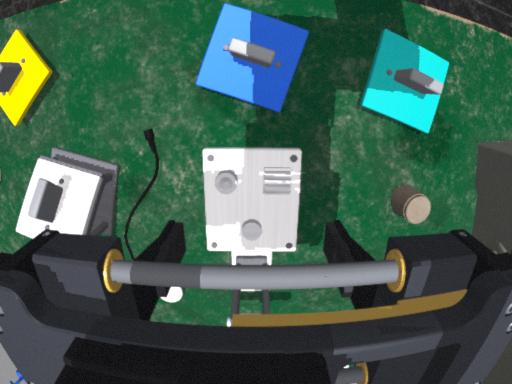

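The wrist picture shows the base at (203–300, 147–250), with the cone at (226,182), the groove at (280,181) and the flat button at (252,230).

Run:
```python
from h import *; import kin; from kin import *
import itertools
def cols(q,n=None):
    A=R.from_euler('z',q[0]);B=A*R.from_euler('y',q[1]);C=B*R.from_euler('y',q[2]);E=C*R.from_euler('z',q[3]);G=E*R.from_euler('y',q[4])
    X,Y,Z=np.eye(3); d=dict(h=Z,L2=B.apply(Z),a1=A.apply(X),e=C.apply(X),L3=C.apply(Z),AY=A.apply(Y),EY=E.apply(Y),EX=E.apply(X),GX=G.apply(X),d=G.apply(Z)); return d
S=D+[json.loads(l) for l in open('d.jsonl')]; C=[cols(s[0]) for s in S]; b=np.hstack([s[1] for s in S])
for n in (['h','L2','L3','d'],):
  for k in (1,2,3):
    for ex in itertools.combinations(['a1','e','AY','EY','EX','GX'],k):
      A=np.vstack([np.c_[tuple(c[i] for i in n+list(ex))] for c in C]); x=np.linalg.lstsq(A,b,rcond=None)[0]; e=abs(A@x-b).max()
      if e<.004: print(ex,x.round(4),e.round(5))
P=np.load('P.npy').reshape(-1,3); P=P[~np.isnan(P).any(1)]
def circ(lo,hi,c,r):
    k=P[(P[:,2]>lo)&(P[:,2]<hi)&(np.hypot(P[:,0]-c[0],P[:,1]-c[1])<r)]; return k
sl=P[(abs(P[:,2]-.0165)<.003)&(abs(P[:,0]-.55)<.09)&(abs(P[:,1]-.129)<.08)]; print('slab',np.median(sl[:,2]),cv2.minAreaRect(sl[:,:2].astype(np.float32)))
k=P[(P[:,2]>.022)&(P[:,2]<.042)&(abs(P[:,0]-.555)<.062)&(abs(P[:,1]-.129)<.065)]
l,cl=cv2.kmeans(k[:,:2].astype(np.float32),3,None,(3,50,1e-5),10,cv2.KMEANS_PP_CENTERS)[1:];l=l.ravel()
for j in range(3): print(cl[j],(l==j).sum(),np.percentile(k[l==j,2],[10,50,90]),cv2.minAreaRect(k[l==j,:2].astype(np.float32)),cv2.minEnclosingCircle(k[l==j,:2].astype(np.float32)))
```

```text
('e', 'AY') [0.274  0.5885 0.3917 0.2359 0.1143 0.1109] 0.0002
('a1', 'e', 'AY') [ 2.744e-01  5.886e-01  3.919e-01  2.362e-01 -3.000e-04  1.144e-01
  1.109e-01] 0.00018
('e', 'AY', 'EY') [ 2.737e-01  5.887e-01  3.915e-01  2.360e-01  1.142e-01  1.111e-01
 -2.000e-04] 0.00018
('e', 'AY', 'EX') [2.736e-01 5.885e-01 3.916e-01 2.357e-01 1.141e-01 1.109e-01 1.000e-04] 0.00019
('e', 'AY', 'GX') [2.740e-01 5.885e-01 3.917e-01 2.359e-01 1.143e-01 1.109e-01 1.000e-04] 0.00018
slab 0.016581175095988394 ((0.5582571625709534, 0.12896883487701416), (0.16485340893268585, 0.13085807859897614), 1.6061890125274658)
[0.517221   0.09579951] 431 [0.02813313 0.03334697 0.03467938] ((0.5178712606430054, 0.09559135138988495), (0.02809211239218712, 0.028340481221675873), 47.68354034423828) ((0.518068253993988, 0.09547840803861618), 0.014604534022510052)
[0.51458055 0.16073725] 692 [0.02309206 0.02931597 0.03186524] ((0.5166597366333008, 0.1613892912864685), (0.03618093207478523, 0.03418275713920593), 2.4680016040802) ((0.5155514478683472, 0.1609918177127838), 0.023767812177538872)
[0.585579   0.13049132] 313 [0.02685081 0.02862141 0.02966193] ((0.5870301127433777, 0.13038210570812225), (0.02733258344233036, 0.026034750044345856), 1.9066330194473267) ((0.5870286226272583, 0.13053040206432343), 0.014157230034470558)
```

```bash
cat >> kin.py <<'E'
def cols(q):
    A=R.from_euler('z',q[0]);B=A*R.from_euler('y',q[1]);C=B*R.from_euler('y',q[2]);G=C*R.from_euler('z',q[3])*R.from_euler('y',q[4])
    X,Y,Z=np.eye(3); return np.c_[Z,B.apply(Z),C.apply(X),C.apply(Z),A.apply(Y),G.apply(Z)]
X0=np.array([.274,.5885,.1143,.3917,.1109,.2359])
E
python3 - <<'E'
from kin import *; from h import frame,tool
g=np.array([.5285,-.133,.0997])
for til in (32,29,26,22):
  for q0 in ([-.4,.45,2.,0,.3,-1.6],[-.4,.45,2.,3.1,.3,1.6]):
    for d in (.055,.08,.11):
      F=frame(-13.3,til); q,err=ik(X0,g+d*F[:,2],tool(F),q0); print(til,d,q.round(2),'%.4f'%err)
E
```

```text
32 0.055 [-0.45  0.59  2.08  0.05  0.   -1.82] 0.0998
32 0.08 [-0.51  0.53  2.11  1.04  0.11 -2.85] 0.0980
32 0.11 [-0.53  0.46  2.14  1.02  0.14 -2.85] 0.0761
32 0.055 [-0.54  0.62  2.16  2.38  0.24  2.05] 0.0000
32 0.08 [-0.55  0.56  2.18  2.24  0.21  2.19] 0.0000
32 0.11 [-0.57  0.48  2.2   1.98  0.19  2.44] 0.0000
29 0.055 [-0.51  0.58  2.07  1.04  0.11 -2.85] 0.0672
29 0.08 [-0.52  0.53  2.1   1.03  0.13 -2.85] 0.0497
29 0.11 [-0.54  0.46  2.13  1.01  0.16 -2.85] 0.0264
29 0.055 [-0.53  0.6   2.12  2.02  0.16  2.42] 0.0000
29 0.08 [-0.54  0.54  2.14  1.74  0.15  2.7 ] 0.0000
29 0.11 [-0.55  0.47  2.17  1.58  0.16  2.85] 0.0168
26 0.055 [-0.51  0.59  2.07  1.03  0.13 -2.85] 0.0205
26 0.08 [-0.53  0.53  2.1   1.02  0.15 -2.85] 0.0017
26 0.11 [-0.54  0.46  2.11  0.77  0.19 -2.6 ] 0.0000
26 0.055 [-0.52  0.6   2.09  1.6   0.13  2.85] 0.0161
26 0.08 [-0.53  0.54  2.13  1.59  0.13  2.85] 0.0382
26 0.11 [-0.54  0.48  2.16  1.58  0.14  2.85] 0.0677
22 0.055 [-0.51  0.58  2.03  0.58  0.19 -2.4 ] 0.0000
22 0.08 [-0.51  0.52  2.04  0.47  0.23 -2.3 ] 0.0000
22 0.11 [-0.52  0.45  2.05  0.38  0.29 -2.21] 0.0000
22 0.055 [-0.51  0.6   2.09  1.6   0.11  2.85] 0.0793
22 0.08 [-0.52  0.55  2.12  1.6   0.12  2.85] 0.1035
22 0.11 [-0.53  0.49  2.15  1.59  0.12  2.85] 0.1353
```

```bash
cat >> h.py <<'E'
G=np.array([.5285,-.133,.0997]); NP=frame(-13.3,32)[:,2]; FT=frame(-13.3,23)
def gp(d,up=.0015): return G+up*NP+d*FT[:,2]
def err(p,M):
    o=robot.get_obs(); T=R.from_quat(o['tool_rot']); print('err mm tool',(T.inv().apply(p-np.array(o['position']))*1e3).round(1),'turn',np.degrees((T.inv()*R.from_matrix(M)).as_rotvec()).round(2),'q',np.round(o['q'],2))
E
python3 - <<'E'
from h import *
plan(gp(.115),tool(FT),20)
E
```

```text
0 -5 2 0.1 -0.4 0.3 1; 1 -9 3 0.1 -0.9 0.5 1; 1 -14 5 0.1 -1.2 0.9 1; 0 -14 6 0.2 -1.3 0.8 1; 1 -14 5 0.2 -1.3 0.8 1; 0 -14 5 0.1 -1.3 0.9 1; 1 -14 6 0.2 -1.2 0.8 1; 0 -14 5 0.2 -1.3 0.9 1; 0 -14 5 0.1 -1.3 0.8 1; 0 -13 6 0.2 -1.2 0.8 1
0 -14 5 0.2 -1.3 0.9 1; 0 -14 6 0.1 -1.3 0.8 1; 0 -14 5 0.2 -1.2 0.8 1; 0 -14 6 0.2 -1.3 0.9 1; 0 -14 6 0.1 -1.3 0.8 1; -1 -14 5 0.2 -1.3 0.8 1; 0 -13 6 0.2 -1.2 0.9 1; -1 -14 6 0.1 -1.3 0.8 1; 0 -9 4 0.1 -0.8 0.6 1; 0 -5 2 0.1 -0.5 0.2 1
dist 0.269 turn 27.5 end err mm [-0.14 -0.14 -0.45]
```

>>> {"name": "send_rows", "arguments": {
  "deltas": "0 -5 2 0.1 -0.4 0.3 1; 1 -9 3 0.1 -0.9 0.5 1; 1 -14 5 0.1 -1.2 0.9 1; 0 -14 6 0.2 -1.3 0.8 1; 1 -14 5 0.2 -1.3 0.8 1; 0 -14 5 0.1 -1.3 0.9 1; 1 -14 6 0.2 -1.2 0.8 1; 0 -14 5 0.2 -1.3 0.9 1; 0 -14 5 0.1 -1.3 0.8 1; 0 -13 6 0.2 -1.2 0.8 1"
}}

```text
time: 11.98
position: [0.4874, 0.0033, 0.2531]
tool_rot: [0.049, 0.994, -0.012, 0.1]
ft_force: [-0.2, 1.5, -0.1]
grip_width: 0.087
grip_force: 0.0
```

>>> {"name": "send_rows", "arguments": {
  "deltas": "0 -14 5 0.2 -1.3 0.9 1; 0 -14 6 0.1 -1.3 0.8 1; 0 -14 5 0.2 -1.2 0.8 1; 0 -14 6 0.2 -1.3 0.9 1; 0 -14 6 0.1 -1.3 0.8 1; -1 -14 5 0.2 -1.3 0.8 1; 0 -13 6 0.2 -1.2 0.9 1; -1 -14 6 0.1 -1.3 0.8 1; 0 -9 4 0.1 -0.8 0.6 1; 0 -5 2 0.1 -0.5 0.2 1"
}}

```text
time: 13.22
position: [0.4838, -0.1233, 0.2062]
tool_rot: [0.114, 0.973, -0.023, 0.198]
ft_force: [-0.6, -0.5, -0.2]
grip_width: 0.0871
grip_force: 0.0
```

Run:
```python
from h import *
err(gp(.115),tool(FT)); plan(gp(.051),tool(FT),9,dec=1)
```

```text
err mm tool [-0.3  0.8 -0.6] turn [-0.04  0.06 -0.01] q [-0.53  0.44  2.07  0.44  0.27 -2.27]
0 0 3 0 0 0 1; 0 0.1 6.1 0 0 0 1; -0.1 0.2 9 0 0 0 1; 0 0.1 9.1 0 0 0 1; 0 0.1 9 0 0 0 1; -0.1 0.1 9.1 0 0 0 1; 0 0.2 9 0 0 0 1; 0 0 6.1 0 0.1 0 1; 0 0.1 3 0 0 0 1
dist 0.063 turn 0.1 end err mm [-0.03  0.03 -0.02]
```

>>> {"name": "send_rows", "arguments": {
  "deltas": "0 0 3 0 0 0 1; 0 0.1 6 0 0 0 1; 0 0.2 9 0 0 0 1; 0 0.1 9 0 0 0 1; 0 0.1 9 0 0 0 1; 0 0.1 9 0 0 0 1; 0 0.2 9 0 0 0 1; 0 0 6 0 0 0 1; 0 0 3 0 0 0 1; 0 0 0 0 0 0 1"
}}

```text
time: 14.48
position: [0.5086, -0.1269, 0.148]
tool_rot: [0.113, 0.973, -0.023, 0.198]
ft_force: [0.1, -0.0, 0.3]
grip_width: 0.0871
grip_force: 0.0
```

>>> {"name": "send_rows", "arguments": {
  "deltas": "0 0 0 0 0 0 0.5; 0 0 0 0 0 0 0.3; 0 0 0 0 0 0 0.25; 0 0 0 0 0 0 0.2; 0 0 0 0 0 0 0.15; 0 0 0 0 0 0 0.1; 0 0 0 0 0 0 0; 0 0 0 0 0 0 0; 0 0 0 0 0 0 0",
  "newtons": 40
}}

```text
time: 15.6
position: [0.5086, -0.1274, 0.1485]
tool_rot: [0.113, 0.973, -0.023, 0.199]
ft_force: [-1.7, -1.8, -0.2]
grip_width: 0.0157
grip_force: 40.0
```

Run:
```python
from h import *
st(); err(gp(.051),tool(FT)); o=robot.get_obs()
plan(np.array(o['position'])+.05*NP,tool(FT),8,0,dec=0)
```

```text
t 15.60 [ 0.5086 -0.1274  0.1485] F [-1.7 -1.8 -0.2] w 0.0157 gf 40.0
err mm tool [ 0.3 -0.8  0.5] turn [-0.02  0.08  0.06] q [-0.51  0.59  2.04  0.74  0.16 -2.56]
0 0 -3 0 0 0 0; 1 0 -5 0 0 0 0; 2 0 -8 0 0 0 0; 1 0 -9 0 0 0 0; 1 0 -8 0 0.1 0 0; 1 0 -8 0 0 0.1 0; 1 0 -6 0 0 0 0; 1 0 -2 0 0 0 0
dist 0.050 turn 0.1 end err mm [-0.04  0.02 -0.45]
```

>>> {"name": "send_rows", "arguments": {
  "deltas": "0 0 -3 0 0 0 0; 1 0 -5 0 0 0 0; 2 0 -8 0 0 0 0; 1 0 -9 0 0 0 0; 1 0 -8 0 0 0 0; 1 0 -8 0 0 0 0; 1 0 -6 0 0 0 0; 1 0 -2 0 0 0 0; 0 0 0 0 0 0 0"
}}

```text
time: 16.73
position: [0.4826, -0.121, 0.1905]
tool_rot: [0.113, 0.973, -0.023, 0.198]
ft_force: [0.3, 0.3, -4.1]
grip_width: 0.0155
grip_force: 40.0
```

```bash
cat > held.py <<'E'
from h import *
st(); w=cam('wrist'); save(w,'w%d.png'%(robot.get_obs()['time']*100)); P=pts(w); o=robot.get_obs(); T=R.from_quat(o['tool_rot']).as_matrix()
L=(P-np.array(o['position']))@T
q=P[(abs(L[...,0])<.085)&(abs(L[...,1])<.07)&(L[...,2]>.05)&(L[...,2]<.11)]
m,n,i=plane(q,tol=.001); nt=T.T@n; print('n world',n.round(4),'pitch rel tool',np.degrees(np.arctan2(nt[0],-nt[2])).round(2),'roll',np.degrees(np.arctan2(nt[1],-nt[2])).round(2),len(i))
ex=-T[:,0]; ex=ex-n*(ex@n); ex/=np.linalg.norm(ex); ey=np.cross(n,ex)
r=cv2.minAreaRect(np.c_[(i-m)@ex,(i-m)@ey].astype(np.float32)); print(r)
c=m+r[0][0]*ex+r[0][1]*ey+.023*n; print('grip pt in tool mm',(T.T@(c-np.array(o['position']))*1e3).round(2),'world',c.round(4))
E
python3 held.py
python3 - <<'E'
from h import *
o=robot.get_obs(); 
plan(np.array([.49,-.06,.30]),tool(frame(-6,6)),16,0,dec=0)
E
```

```text
t 16.73 [ 0.4826 -0.121   0.1905] F [ 0.3  0.3 -4.1] w 0.0155 gf 40.0
n world [-0.5188  0.1243  0.8458] pitch rel tool 9.2 roll 0.14 11659
((0.027862731367349625, 0.00015789642930030823), (0.10905639082193375, 0.10937822610139847), 0.08041054755449295)
grip pt in tool mm [-1.000e-02  4.200e-01  5.276e+01] world [ 0.5029 -0.1253  0.1418]
-1 1 -2 0 0.4 -0.2 0; -2 3 -5 -0.1 0.8 -0.3 0; -2 5 -8 -0.2 1.2 -0.5 0; -2 4 -7 -0.1 1.2 -0.5 0; -3 4 -8 -0.1 1.3 -0.5 0; -2 5 -7 -0.1 1.2 -0.5 0; -2 4 -8 -0.2 1.2 -0.5 0; -2 4 -8 -0.1 1.2 -0.5 0; -2 5 -7 -0.1 1.2 -0.5 0; -1 4 -8 -0.2 1.2 -0.5 0
-2 4 -8 -0.1 1.3 -0.5 0; -1 5 -7 -0.1 1.2 -0.5 0; -1 4 -8 -0.2 1.2 -0.5 0; -1 5 -8 -0.1 1.2 -0.5 0; -1 2 -5 -0.1 0.8 -0.4 0; 0 2 -3 0 0.4 -0.1 0
dist 0.126 turn 18.5 end err mm [-0.45  0.09  0.24]
```

>>> {"name": "send_rows", "arguments": {
  "deltas": "-1 1 -2 0 0.4 -0.2 0; -2 3 -5 -0.1 0.8 -0.3 0; -2 5 -8 -0.2 1.2 -0.5 0; -2 4 -7 -0.1 1.2 -0.5 0; -3 4 -8 -0.1 1.3 -0.5 0; -2 5 -7 -0.1 1.2 -0.5 0; -2 4 -8 -0.2 1.2 -0.5 0; -2 4 -8 -0.1 1.2 -0.5 0; -2 5 -7 -0.1 1.2 -0.5 0; -1 4 -8 -0.2 1.2 -0.5 0"
}}

```text
time: 18.02
position: [0.4871, -0.0816, 0.2607]
tool_rot: [0.074, 0.992, -0.01, 0.105]
ft_force: [-0.3, 0.3, -3.9]
grip_width: 0.0156
grip_force: 40.0
```

>>> {"name": "send_rows", "arguments": {
  "deltas": "-2 4 -8 -0.1 1.3 -0.5 0; -1 5 -7 -0.1 1.2 -0.5 0; -1 4 -8 -0.2 1.2 -0.5 0; -1 5 -8 -0.1 1.2 -0.5 0; -1 2 -5 -0.1 0.8 -0.4 0; 0 2 -3 0 0.4 -0.1 0"
}}

```text
time: 18.77
position: [0.4897, -0.0599, 0.3003]
tool_rot: [0.052, 0.997, -0.003, 0.052]
ft_force: [-0.2, -0.9, -4.5]
grip_width: 0.0158
grip_force: 40.0
```

```bash
cat >> h.py <<'E'
B0=np.array([.5510,.1294,0]); BY=1.65; GT=np.array([0,.0004,.0527])
def home(dz,pitch=9.15,dxy=(0,0)):
    M=tool(frame(BY,-pitch)) if 0 else tool(frame(BY,23-32+9-pitch)); F=frame(BY)
    p=B0+[0,0,.079+dz]+F@np.array([*dxy,0]); return p-M@GT,M
E
python3 - <<'E'
from h import *
st(); p,M=home(.09); print(p); plan(p,M,20,0)
E
```

```text
t 18.77 [ 0.4897 -0.0599  0.3003] F [-0.2 -0.9 -4.5] w 0.0158 gf 40.0
[0.55938838 0.12924147 0.22102941]
-1 4 2 0 0.3 -0.1 0; -1 7 3 0 0.5 -0.3 0; -3 11 4 0 0.9 -0.5 0; -2 11 5 0 0.8 -0.4 0; -3 10 4 0 0.9 -0.4 0; -3 11 5 0.1 0.8 -0.4 0; -3 11 4 0 0.9 -0.5 0; -3 11 5 0 0.8 -0.4 0; -3 10 4 0 0.8 -0.4 0; -4 11 4 0 0.9 -0.4 0
-3 11 5 0 0.8 -0.5 0; -4 10 4 0 0.9 -0.4 0; -4 11 4 0 0.8 -0.4 0; -4 11 4 0 0.8 -0.4 0; -4 10 4 0 0.9 -0.5 0; -4 11 4 0.1 0.8 -0.4 0; -5 10 4 0 0.9 -0.4 0; -4 11 4 0 0.8 -0.5 0; -4 7 2 0 0.6 -0.2 0; -1 3 2 0 0.2 -0.2 0
dist 0.217 turn 17.0 end err mm [-0.16  0.02 -0.38]
```

>>> {"name": "send_rows", "arguments": {
  "deltas": "-1 4 2 0 0.3 -0.1 0; -1 7 3 0 0.5 -0.3 0; -3 11 4 0 0.9 -0.5 0; -2 11 5 0 0.8 -0.4 0; -3 10 4 0 0.9 -0.4 0; -3 11 5 0.1 0.8 -0.4 0; -3 11 4 0 0.9 -0.5 0; -3 11 5 0 0.8 -0.4 0; -3 10 4 0 0.8 -0.4 0; -4 11 4 0 0.9 -0.4 0"
}}

```text
time: 20.02
position: [0.5249, 0.0353, 0.2609]
tool_rot: [0.019, 1.0, -0.002, -0.014]
ft_force: [0.2, -0.2, -5.0]
grip_width: 0.0157
grip_force: 40.0
```

>>> {"name": "send_rows", "arguments": {
  "deltas": "-3 11 5 0 0.8 -0.5 0; -4 10 4 0 0.9 -0.4 0; -4 11 4 0 0.8 -0.4 0; -4 11 4 0 0.8 -0.4 0; -4 10 4 0 0.9 -0.5 0; -4 11 4 0.1 0.8 -0.4 0; -5 10 4 0 0.9 -0.4 0; -4 11 4 0 0.8 -0.5 0; -4 7 2 0 0.6 -0.2 0; -1 3 2 0 0.2 -0.2 0"
}}

```text
time: 21.28
position: [0.5595, 0.1297, 0.2204]
tool_rot: [-0.015, 0.997, -0.001, -0.079]
ft_force: [-0.3, 0.3, -3.7]
grip_width: 0.0156
grip_force: 40.0
```

```bash
python3 held.py
python3 - <<'E'
from h import *
p,M=home(.09); err(p,M); p,M=home(.025);  plan(p,M,10,0,dec=1)
E
```

```text
t 21.27 [0.5595 0.1297 0.2204] F [-0.3  0.3 -3.7] w 0.0156 gf 40.0
n world [-1.5e-03 -6.0e-04  1.0e+00] pitch rel tool 9.21 roll -0.03 11685
((0.027703113853931427, -0.00023558363318443298), (0.10919465124607086, 0.10959719866514206), 0.0010578493820503354)
grip pt in tool mm [-2.100e-01 -1.000e-02  5.277e+01] world [0.5511 0.1296 0.1681]
err mm tool [-0.  -0.6 -0.8] turn [-0.    0.03  0.06] q [ 0.03  0.6   1.54  0.    1.16 -1.57]
-0.4 0 2.6 0 0 0 0; -0.9 -0.1 5.3 0 0 0 0; -1.3 -0.1 7.9 0 0 0 0; -1.3 0 8 0 0 0 0; -1.3 -0.1 7.9 0 0 0 0; -1.2 -0.1 7.9 0 0 0 0; -1.3 -0.1 7.9 0 0 0 0; -1.3 0 7.9 0 0 0 0; -0.9 -0.1 5.3 0 0 0.1 0; -0.4 0 2.7 0 0 0 0
dist 0.064 turn 0.1 end err mm [-0.02  0.01 -0.04]
```

>>> {"name": "send_rows", "arguments": {
  "deltas": "-0.4 0 2.6 0 0 0 0; -0.9 -0.1 5.3 0 0 0 0; -1.3 -0.1 7.9 0 0 0 0; -1.3 0 8 0 0 0 0; -1.3 -0.1 7.9 0 0 0 0; -1.2 -0.1 7.9 0 0 0 0; -1.3 -0.1 7.9 0 0 0 0; -1.3 0 7.9 0 0 0 0; -0.9 -0.1 5.3 0 0 0 0; -0.4 0 2.7 0 0 0 0"
}}

```text
time: 22.58
position: [0.5592, 0.1287, 0.1561]
tool_rot: [-0.014, 0.997, -0.001, -0.079]
ft_force: [0.5, -0.9, -4.9]
grip_width: 0.0157
grip_force: 40.0
```

Run:
```python
from h import *
p,M=home(.025); err(p,M); p,M=home(.003);  plan(p,M,8,0,dec=1)
```

```text
err mm tool [-0.2  0.6  0. ] turn [-0.01  0.04  0.01] q [ 0.03  0.69  1.58  0.    1.03 -1.57]
-0.2 0 1.2 0 0 0 0; -0.4 0.1 2.4 0 0 0 0; -0.6 0.1 3.6 0 0 0 0; -0.6 0.1 3.7 0 0 0 0; -0.6 0.1 3.6 0 0 0 0; -0.7 0.1 3.6 0 0 0 0; -0.4 0.1 2.4 0 0 0 0; -0.2 0 1.2 0 0 0 0
dist 0.022 turn 0.0 end err mm [0.04 0.02 0.02]
```

>>> {"name": "send_rows", "arguments": {
  "deltas": "-0.2 0 1.2 0 0 0 0; -0.4 0.1 2.4 0 0 0 0; -0.6 0.1 3.6 0 0 0 0; -0.6 0.1 3.7 0 0 0 0; -0.6 0.1 3.6 0 0 0 0; -0.6 0.1 3.6 0 0 0 0; -0.4 0.1 2.4 0 0 0 0; -0.2 0 1.2 0 0 0 0; 0 0 0 0 0 0 0"
}}

```text
time: 23.7
position: [0.5594, 0.1293, 0.1344]
tool_rot: [-0.014, 0.997, -0.001, -0.079]
ft_force: [0.3, -0.2, -4.1]
grip_width: 0.0158
grip_force: 40.0
```

>>> {"name": "send_rows", "arguments": {
  "deltas": "-0.1 0 0.5 0 0 0 0; -0.1 0 0.5 0 0 0 0; 0 0 0 0 0 0 0"
}}

```text
time: 24.08
position: [0.5594, 0.1293, 0.1335]
tool_rot: [-0.014, 0.997, -0.001, -0.079]
ft_force: [-0.8, -0.7, -4.0]
grip_width: 0.0154
grip_force: 40.0
```

>>> {"name": "send_rows", "arguments": {
  "deltas": "-0.1 0 0.5 0 0 0 0; -0.1 0 0.5 0 0 0 0; 0 0 0 0 0 0 0"
}}

```text
time: 24.45
position: [0.5594, 0.1292, 0.1323]
tool_rot: [-0.014, 0.997, -0.001, -0.079]
ft_force: [0.8, -0.5, -3.9]
grip_width: 0.0156
grip_force: 40.0
```

Run:
```python
from h import *
p,M=home(0); st(); err(p,M); o=robot.get_obs(); print(o['moment'])
```

```text
t 24.45 [0.5594 0.1292 0.1323] F [ 0.8 -0.5 -3.9] w 0.0156 gf 40.0
err mm tool [-0.2  0.   1.3] turn [-0.01  0.05  0.01] q [ 0.03  0.72  1.59  0.    0.99 -1.57]
[ 0.04862409 -0.18795515  0.04290198]
```

No contact yet, so I'll keep lowering in 0.5 mm steps.

>>> {"name": "send_rows", "arguments": {
  "deltas": "-0.1 0 0.5 0 0 0 0; 0 0 0 0 0 0 0"
}}

```text
time: 24.7
position: [0.5595, 0.1293, 0.1319]
tool_rot: [-0.014, 0.997, -0.001, -0.079]
ft_force: [-0.3, -0.1, -4.3]
grip_width: 0.0159
grip_force: 40.0
```

>>> {"name": "send_rows", "arguments": {
  "deltas": "-0.1 0 0.5 0 0 0 0; 0 0 0 0 0 0 0"
}}

```text
time: 24.95
position: [0.5595, 0.1293, 0.1317]
tool_rot: [-0.015, 0.997, -0.001, -0.079]
ft_force: [-0.6, 0.9, -0.8]
grip_width: 0.016
grip_force: 40.0
```

>>> {"name": "send_rows", "arguments": {
  "deltas": "-0.1 0 0.5 0 0 0 0; 0 0 0 0 0 0 0"
}}

```text
time: 25.2
position: [0.5596, 0.1293, 0.1316]
tool_rot: [-0.015, 0.997, -0.001, -0.079]
ft_force: [-1.4, 0.8, 5.2]
grip_width: 0.0158
grip_force: 40.0
```

Run:
```python
from h import *
p,M=home(0); st(); err(p,M); o=robot.get_obs(); print(o['moment'])
```

```text
t 25.20 [0.5596 0.1293 0.1316] F [-1.4  0.8  5.2] w 0.0158 gf 40.0
err mm tool [ 0.1 -0.1  0.6] turn [-0.01  0.07  0.02] q [ 0.03  0.73  1.59  0.    0.98 -1.57]
[-0.0635639   0.40292749 -0.04920729]
```

>>> {"name": "send_rows", "arguments": {
  "deltas": "0 0 0 0 0 0 0; 0 0 0 0 0 0 0",
  "newtons": 5
}}

```text
time: 25.45
position: [0.5596, 0.1293, 0.1316]
tool_rot: [-0.015, 0.997, -0.001, -0.079]
ft_force: [-1.6, -0.4, 5.9]
grip_width: 0.0162
grip_force: 5.0
```

>>> {"name": "send_rows", "arguments": {
  "deltas": "0 0 0 0 0 0 0.22; 0 0 0 0 0 0 0.26; 0 0 0 0 0 0 0.32; 0 0 0 0 0 0 0.4; 0 0 0 0 0 0 0.5; 0 0 0 0 0 0 0.5"
}}

```text
time: 26.2
position: [0.5595, 0.1293, 0.1309]
tool_rot: [-0.014, 0.997, -0.001, -0.079]
ft_force: [0.9, -0.2, -0.0]
grip_width: 0.0417
grip_force: 0.0
```

>>> {"name": "send_rows", "arguments": {
  "deltas": "0 0 -2 0 0 0 0.5; 0 0 -5 0 0 0 0.5; 0 0 -9 0 0 0 0.5; 0 0 -12 0 0 0 0.5; 0 0 -12 0 0 0 0.5; 0 0 -12 0 0 0 0.5; 0 0 -12 0 0 0 0.5; 0 0 -8 0 0 0 0.5; 0 0 -4 0 0 0 0.5; 0 0 0 0 0 0 0.5"
}}

```text
time: 27.45
position: [0.5716, 0.1296, 0.206]
tool_rot: [-0.014, 0.997, -0.001, -0.079]
ft_force: [-0.8, 0.2, 0.4]
grip_width: 0.0435
grip_force: 0.0
```

```bash
cat > seat.py <<'E'
from h import *
st(); w=cam('wrist'); save(w,'seat%d.png'%(robot.get_obs()['time']*100)); P=pts(w); L=(P-B0)@frame(BY)
q=L[(abs(L[...,0])<.075)&(abs(L[...,1])<.075)&(L[...,2]>.04)&(L[...,2]<.07)]
m,n,i=plane(q,tol=.001); print('plane at origin z',(m[2]-(n[0]*(0-m[0])+n[1]*(0-m[1]))*-1/n[2]*-1).round(4),'n',n.round(4),len(i))
r=cv2.minAreaRect(i[:,:2].astype(np.float32)); print('plate rect in base',r)
q=L[(abs(L[...,0])<.12)&(abs(L[...,1])<.075)&(L[...,2]>.012)&(L[...,2]<.02)]; print('slab z',np.median(q[:,2]))
E
python3 seat.py
```

```text
t 27.45 [0.5716 0.1296 0.206 ] F [-0.8  0.2  0.4] w 0.0435 gf 0.0
plane at origin z 0.0564 n [3.e-04 5.e-04 1.e+00] 10037
plate rect in base ((0.0003391280770301819, -0.00026027485728263855), (0.10965326428413391, 0.10906843841075897), 89.98869323730469)
slab z 0.016352007196056402
```

The plate is home: its top is at 56.4 mm (56 expected), level and centred. Next I back off and go up, ready for the handle.

```bash
cat > arm.py <<'E'
from h import *
c=cam('top'); P=pts(c); L=(P-B0)@frame(BY)
k=L[(abs(L[...,1])<.05)&(L[...,2]>.12)&(L[...,0]>-.08)&(L[...,0]<.2)]
# handle: wide in y
s=k[(abs(k[:,1])>.015)&(abs(k[:,1])<.044)&(np.hypot(k[:,0]-.105,k[:,2]-.134)>.13)]
print('handle pts',len(s),'x',np.percentile(s[:,0],[5,50,95]).round(4),'z',np.percentile(s[:,2],[5,50,95,99]).round(4),'y',s[:,1].min().round(3),s[:,1].max().round(3))
E
python3 arm.py
python3 - <<'E'
from h import *
print('HX world hinge',B0+frame(BY)@[.105,0,.134])
plan(np.array([.50,.1275,.30]),tool(frame(BY,0)),10,0,dec=0)
E
```

```text
handle pts 2374 x [-0.0711  0.0208  0.081 ] z [0.4074 0.4793 0.5862 0.6042] y -0.044 0.044
HX world hinge [0.65595646 0.13242336 0.134     ]
4 0 -3 0 -0.4 0 0; 7 0 -7 0 -0.7 0 0; 10 0 -11 0 -1.2 0 0; 10 0 -10 0 -1.1 0 0; 10 0 -11 0 -1.2 0 0; 10 0 -11 0 -1.1 0 0; 10 0 -12 0 -1.2 0 0; 9 0 -11 0 -1.1 0 0; 6 0 -8 0 -0.8 0 0; 3 0 -4 0 -0.3 0 0
dist 0.118 turn 9.1 end err mm [0.25 0.04 0.32]
```

>>> {"name": "send_rows", "arguments": {
  "deltas": "4 0 -3 0 -0.4 0 0.5; 7 0 -7 0 -0.7 0 0.5; 10 0 -11 0 -1.2 0 0; 10 0 -10 0 -1.1 0 0; 10 0 -11 0 -1.2 0 0; 10 0 -11 0 -1.1 0 0; 10 0 -12 0 -1.2 0 0; 9 0 -11 0 -1.1 0 0; 6 0 -8 0 -0.8 0 0; 3 0 -4 0 -0.3 0 0",
  "newtons": 10
}}

```text
time: 28.8
position: [0.5002, 0.1276, 0.3013]
tool_rot: [-0.015, 1.0, -0.0, 0.001]
ft_force: [-0.2, 0.2, 0.7]
grip_width: 0.0005
grip_force: 0.0
```

```bash
cat > arm.py <<'E'
from h import *
st()
for n in ('scene','wrist'):
    c=cam(n); save(c,n+'%d.png'%(robot.get_obs()['time']*100)); P=pts(c); L=(P-B0)@frame(BY)
    for d in robot.cut_out(n,'handle')[:1]:
        q=L[d['region']]; q=q[~np.isnan(q).any(1)]; print(n,round(d['p'],2),np.round(d['box']))
        s=q[(abs(q[:,1])>.015)&(abs(q[:,1])<.046)&(abs(np.hypot(q[:,0]-.105,q[:,2]-.134)-.16)<.02)]
        if len(s): print(len(s),np.median(s,0).round(4),s.min(0).round(3),s.max(0).round(3),'a',np.median(np.arctan2(s[:,2]-.134,.105-s[:,0])).round(3))
E
python3 arm.py
python3 - <<'E'
from h import *
F=frame(BY)
plan(B0+F@[.02,0,.43],tool(F),8,0,dec=0)
E
```

```text
t 28.80 [0.5002 0.1276 0.3013] F [-0.2  0.2  0.7] w 0.0005 gf 0.0
scene 0.72 [233. 113. 254. 172.]
67 [ 0.1149 -0.0269  0.2961] [ 0.109 -0.045  0.286] [0.122 0.025 0.302] a 1.631
wrist 0.7 [245. 303. 262. 314.]
-4 0 -7 0 0 0 0; -8 0 -15 0 0 0 0; -11 0 -21 0 0 0 0; -12 0 -22 0 0 0 0; -12 0 -21 0 0 0 0; -12 0 -22 0 0 0 0; -7 0 -14 0 0 0 0; -4 0 -8 0 0 0 0
dist 0.147 turn 0.0 end err mm [-0.37 -0.41  0.47]
```

>>> {"name": "send_rows", "arguments": {
  "deltas": "-4 0 -7 0 0 0 0; -8 0 -15 0 0 0 0; -11 0 -21 0 0 0 0; -12 0 -22 0 0 0 0; -12 0 -21 0 0 0 0; -12 0 -22 0 0 0 0; -7 0 -14 0 0 0 0; -4 0 -8 0 0 0 0"
}}

```text
time: 30.0
position: [0.5713, 0.1296, 0.4314]
tool_rot: [-0.014, 1.0, -0.0, 0.001]
ft_force: [-0.9, 0.5, -0.6]
grip_width: 0.0006
grip_force: 0.0
```

Run:
```python
from h import *
F=frame(BY); p=B0+F@[.152,0,.43]; st()
plan(p,tool(F),8,0,dec=0)
```

```text
t 30.00 [0.5713 0.1296 0.4314] F [-0.9  0.5 -0.6] w 0.0006 gf 0.0
-7 0 0 0 0 0 0; -15 0 0 0 0 0 0; -22 0 1 0 0 0 0; -22 0 0 0 0 0 0; -22 0 0 0 0.1 0 0; -22 0 0 0 0 0 0; -14 0 0 0 0 0 0; -8 0 1 0 0 0 0
dist 0.132 turn 0.1 end err mm [ 0.35 -0.37 -0.46]
```

>>> {"name": "send_rows", "arguments": {
  "deltas": "-7 0 0 0 0 0 0; -15 0 0 0 0 0 0; -22 0 1 0 0 0 0; -22 0 0 0 0 0 0; -22 0 0 0 0 0 0; -22 0 0 0 0 0 0; -14 0 0 0 0 0 0; -8 0 1 0 0 0 0; 0 0 0 0 0 0 0"
}}

```text
time: 31.12
position: [0.7027, 0.1334, 0.4274]
tool_rot: [-0.015, 1.0, -0.0, -0.001]
ft_force: [-0.3, -0.4, 0.4]
grip_width: 0.0002
grip_force: 0.0
```

>>> {"name": "send_rows", "arguments": {
  "deltas": "0 0 5 0 0 0 0; 0 0 10 0 0 0 0; 0 0 15 0 0 0 0; 0 0 15 0 0 0 0; 0 0 15 0 0 0 0; 0 0 10 0 0 0 0; 0 0 5 0 0 0 0; 0 0 0 0 0 0 0"
}}

```text
time: 32.12
position: [0.7024, 0.1335, 0.3534]
tool_rot: [-0.015, 1.0, -0.0, -0.0]
ft_force: [-0.8, -0.0, -0.0]
grip_width: 0.0001
grip_force: 0.0
```

```bash
cat > sweep.py <<'E'
from h import *
import sys
# TCP way points in base frame for handle angles
def tcp(a):
    h=np.array([.105-.16*np.cos(a),.134+.16*np.sin(a)]); t=np.array([np.sin(a),np.cos(a)])
    c=h+.0085*t; c[1]=min(c[1],h[1]-.008+.0165*np.clip((1.35-a)/.6,0,1)) if a>.75 else c[1]
    sh=.0095*np.clip(a/.6,0,1)
    return np.array([c[0]+sh,0,c[1]+.07])
def go(a0,a1,n):
    F=frame(BY); M=tool(F); o=robot.get_obs(); cp=np.array(o['position']); out=[]
    for a in np.linspace(a0,a1,n+1)[1:]:
        p=B0+F@tcp(a); d=np.round(M.T@(p-cp)*1e3,1); cp=cp+M@d/1e3; out.append('%g %g %g 0 0 0 0'%tuple(d+0))
    print('; '.join(out))
st(); o=robot.get_obs(); print('tcp in base',frame(BY).T@(np.array(o['position'])-B0),'q',np.round(o['q'],2))
go(*map(float,sys.argv[1:3]),int(sys.argv[3]))
E
python3 sweep.py 1.65 1.1 10
```

```text
t 32.12 [0.7024 0.1335 0.3534] F [-0.8 -0.  -0. ] w 0.0001 gf 0.0
tcp in base [ 1.51441986e-01 -3.08021627e-04  3.53366744e-01] q [ 0.03  0.61  1.11 -0.    1.43 -1.57]
24.6 0.3 -2.6 0 0 0 0; 8.8 0 0 0 0 0 0; 8.8 0 0.6 0 0 0 0; 8.8 0 1 0 0 0 0; 8.7 0 1.4 0 0 0 0; 8.7 0 1.1 0 0 0 0; 8.6 0 1 0 0 0 0; 8.5 0 1.3 0 0 0 0; 8.3 0 1.8 0 0 0 0; 8.1 0 2.3 0 0 0 0
```

>>> {"name": "send_rows", "arguments": {
  "deltas": "6 0 -1 0 0 0 0; 6 0 -1 0 0 0 0; 6 0 0 0 0 0 0; 7 0 0 0 0 0 0; 8 0 0 0 0 0 0; 9 0 1 0 0 0 0; 9 0 1 0 0 0 0; 9 0 1 0 0 0 0"
}}

```text
time: 33.12
position: [0.6426, 0.1316, 0.3537]
tool_rot: [-0.014, 1.0, -0.0, 0.002]
ft_force: [4.1, 0.4, 4.2]
grip_width: 0.0001
grip_force: 2.1
```

```bash
python3 arm.py; python3 sweep.py 1.33 0.8 10
```

```text
t 33.12 [0.6426 0.1316 0.3537] F [4.1 0.4 4.2] w 0.0001 gf 2.1
scene 0.89 [218. 114. 246. 171.]
90 [ 0.065  -0.0189  0.2929] [ 0.059 -0.044  0.283] [0.074 0.04  0.299] a 1.322
wrist 0.95 [179. 156. 332. 230.]
2839 [ 0.0669 -0.0153  0.298 ] [ 0.061 -0.044  0.288] [0.078 0.043 0.301] a 1.343
t 33.33 [0.6412 0.1317 0.3519] F [1.8 1.6 0.7] w 0.0004 gf 0.7
tcp in base [ 9.02594797e-02 -3.11222092e-04  3.51936204e-01] q [ 0.03  0.51  1.28 -0.    1.35 -1.57]
14 0.3 0.8 0 0 0 0; 8.1 0 1.2 0 0 0 0; 8.1 0 1.6 0 0 0 0; 7.9 0 2.1 0 0 0 0; 7.7 0 2.4 0 0 0 0; 7.6 0 2.9 0 0 0 0; 7.3 0 3.2 0 0 0 0; 7.1 0 3.6 0 0 0 0; 6.8 0 4 0 0 0 0; 6.5 0 5.4 0 0 0 0
```

The arm moves with the finger (a ≈ 1.33).

>>> {"name": "send_rows", "arguments": {
  "deltas": "8 0 0.8 0 0 0 0; 8 0 1.2 0 0 0 0; 8 0 1.6 0 0 0 0; 8 0 2.1 0 0 0 0; 8 0 2.4 0 0 0 0; 8 0 2.9 0 0 0 0; 7.5 0 3.2 0 0 0 0; 7 0 3.6 0 0 0 0; 7 0 4 0 0 0 0; 6.5 0 5.4 0 0 0 0"
}}

```text
time: 34.58
position: [0.568, 0.1294, 0.3243]
tool_rot: [-0.014, 1.0, 0.0, 0.002]
ft_force: [7.6, 0.5, -2.4]
grip_width: 0.0004
grip_force: 3.7
```

```bash
python3 arm.py; python3 sweep.py 0.83 0.3 10
```

```text
t 34.58 [0.568  0.1294 0.3243] F [ 7.6  0.5 -2.4] w 0.0004 gf 3.7
scene 0.68 [202. 134. 243. 172.]
88 [-0.008  -0.0235  0.2551] [-0.013 -0.044  0.245] [0.004 0.037 0.262] a 0.82
wrist 0.78 [182. 191. 323. 223.]
2496 [-0.0064 -0.0152  0.2595] [-0.013 -0.043  0.25 ] [0.004 0.042 0.263] a 0.847
t 34.77 [0.5666 0.1294 0.3242] F [ 4.6  1.4 -1. ] w 0.0004 gf 2.0
tcp in base [ 0.01556795 -0.00045384  0.32424805] q [ 0.03  0.43  1.51 -0.    1.2  -1.57]
9.2 0.5 2 0 0 0 0; 6.1 0 5.9 0 0 0 0; 5.8 0 6.2 0 0 0 0; 5.4 0 6.5 0 0 0 0; 5.7 0 6.8 0 0 0 0; 5.6 0 7.1 0 0 0 0; 5.2 0 7.2 0 0 0 0; 4.8 0 7.5 0 0 0 0; 4.4 0 7.8 0 0 0 0; 4 0 7.8 0 0 0 0
```

>>> {"name": "send_rows", "arguments": {
  "deltas": "-3 0 -4 0 0 0 0; 0 0 -8 0 0 0 0; 6 0 -2 0 0 0 0; 10 0 0 0 0 0 0; 9 0 0 0 0 0 0; 0 0 0 0 0 0 0"
}}

```text
time: 35.52
position: [0.5432, 0.1289, 0.3394]
tool_rot: [-0.015, 1.0, -0.0, -0.0]
ft_force: [-0.0, 0.2, 0.2]
grip_width: 0.0
grip_force: 0.0
```

```bash
sed -i 's/^def tcp(a):.*/def tcp(a): h=np.array([.105-.16*np.cos(a),.134+.16*np.sin(a)]); return np.array([h[0]+.004,0,h[1]+.009+.07])\ndef old(a):/' sweep.py; python3 sweep.py 0.82 0.3 10
```

```text
t 35.52 [0.5432 0.1289 0.3394] F [-0.   0.2  0.2] w 0.0000 gf 0.0
tcp in base [-7.79063828e-03 -2.40558029e-04  3.39405162e-01] q [ 0.03  0.38  1.54 -0.    1.21 -1.57]
-1.7 0.2 15.3 0 0 0 0; 5.6 0 6.1 0 0 0 0; 5.3 0 6.4 0 0 0 0; 5 0 6.7 0 0 0 0; 4.6 0 6.9 0 0 0 0; 4.2 0 7.2 0 0 0 0; 3.9 0 7.3 0 0 0 0; 3.4 0 7.6 0 0 0 0; 3.1 0 7.7 0 0 0 0; 2.7 0 7.9 0 0 0 0
```

>>> {"name": "send_rows", "arguments": {
  "deltas": "-1 0 7 0 0 0 0; 0 0 8 0 0 0 0; 5.6 0 6.1 0 0 0 0; 5.3 0 6.4 0 0 0 0; 5 0 6.7 0 0 0 0; 4.6 0 6.9 0 0 0 0; 4.2 0 7.2 0 0 0 0; 3.9 0 7.3 0 0 0 0; 3.4 0 7.6 0 0 0 0; 3.1 0 7.7 0 0 0 0"
}}

```text
time: 36.78
position: [0.5085, 0.1278, 0.2679]
tool_rot: [-0.015, 1.0, -0.0, -0.003]
ft_force: [-4.6, -0.8, 5.8]
grip_width: 0.0006
grip_force: 2.7
```

```bash
python3 arm.py; python3 sweep.py 0.36 0.12 6
```

```text
t 36.77 [0.5085 0.1278 0.2679] F [-4.6 -0.8  5.8] w 0.0006 gf 2.7
scene 0.64 [194. 158. 242. 177.]
83 [-0.0508 -0.0239  0.1924] [-0.056 -0.044  0.183] [-0.039  0.036  0.199] a 0.358
wrist 0.88 [187. 207. 324. 315.]
2231 [-0.0487 -0.0153  0.1958] [-0.055 -0.044  0.186] [-0.037  0.043  0.199] a 0.386
t 36.98 [0.5109 0.1278 0.2682] F [0.4 0.2 0.6] w 0.0006 gf 0.0
tcp in base [-0.04009002 -0.00040852  0.26819461] q [ 0.03  0.43  1.7  -0.    1.01 -1.57]
2.8 0.4 4.9 0 0 0 0; 1.9 0 6.1 0 0 0 0; 1.6 0 6.2 0 0 0 0; 1.4 0 6.2 0 0 0 0; 1.2 0 6.3 0 0 0 0; 0.9 0 6.3 0 0 0 0
```

>>> {"name": "send_rows", "arguments": {
  "deltas": "2.8 0 4.9 0 0 0 0; 1.9 0 6.1 0 0 0 0; 1.6 0 6.2 0 0 0 0; 1.4 0 6.2 0 0 0 0; 1.2 0 6.3 0 0 0 0; 0.9 0 6.3 0 0 0 0"
}}

```text
time: 37.72
position: [0.5004, 0.1275, 0.2321]
tool_rot: [-0.015, 1.0, -0.0, -0.0]
ft_force: [2.1, -0.3, 3.0]
grip_width: 0.0005
grip_force: 1.5
```

```bash
python3 sweep.py 0.12 -0.06 10
```

```text
t 37.73 [0.5004 0.1275 0.2321] F [ 2.1 -0.3  3. ] w 0.0005 gf 1.5
tcp in base [-0.05061973 -0.00039468  0.23205872] q [ 0.03  0.47  1.76 -0.    0.91 -1.57]
-0.5 0.4 2.8 0 0 0 0; 0.3 0 2.8 0 0 0 0; 0.2 0 2.9 0 0 0 0; 0.2 0 2.9 0 0 0 0; 0.1 0 2.9 0 0 0 0; 0.1 0 2.8 0 0 0 0; 0 0 2.9 0 0 0 0; -0.1 0 2.9 0 0 0 0; -0.1 0 2.9 0 0 0 0; -0.1 0 2.9 0 0 0 0
```

>>> {"name": "send_rows", "arguments": {
  "deltas": "0 0 3 0 0 0 0; 0 0 3 0 0 0 0; 0 0 3 0 0 0 0"
}}

```text
time: 38.1
position: [0.4993, 0.1275, 0.2231]
tool_rot: [-0.015, 1.0, -0.0, -0.002]
ft_force: [-0.8, 0.5, 3.1]
grip_width: 0.0006
grip_force: 1.7
```

>>> {"name": "send_rows", "arguments": {
  "deltas": "0 0 3 0 0 0 0; 0 0 2 0 0 0 0"
}}

```text
time: 38.35
position: [0.4992, 0.1276, 0.2179]
tool_rot: [-0.015, 1.0, -0.0, -0.002]
ft_force: [-2.7, -1.0, 3.7]
grip_width: 0.0004
grip_force: 1.7
```

>>> {"name": "send_rows", "arguments": {
  "deltas": "0 0 2 0 0 0 0; 0 0 2 0 0 0 0"
}}

```text
time: 38.6
position: [0.5003, 0.1276, 0.2143]
tool_rot: [-0.015, 1.0, 0.0, -0.0]
ft_force: [-2.9, -0.0, 3.5]
grip_width: 0.0006
grip_force: 1.7
```

>>> {"name": "send_rows", "arguments": {
  "deltas": "0 0 2 0 0 0 0; 0 0 2 0 0 0 0"
}}

```text
time: 38.85
position: [0.5004, 0.1276, 0.2105]
tool_rot: [-0.015, 1.0, 0.0, -0.0]
ft_force: [-3.0, -0.2, 4.9]
grip_width: 0.0001
grip_force: 2.6
```

>>> {"name": "send_rows", "arguments": {
  "deltas": "0 0 2 0 0 0 0; 0 0 2 0 0 0 0"
}}

```text
time: 39.1
position: [0.5003, 0.1276, 0.2067]
tool_rot: [-0.015, 1.0, -0.0, -0.0]
ft_force: [-5.0, 0.2, 7.2]
grip_width: 0.0004
grip_force: 3.7
```

>>> {"name": "send_rows", "arguments": {
  "deltas": "0 0 2 0 0 0 0; 0 0 2 0 0 0 0"
}}

```text
time: 39.35
position: [0.5003, 0.1276, 0.2029]
tool_rot: [-0.015, 1.0, -0.0, -0.0]
ft_force: [-3.8, 0.2, 9.2]
grip_width: 0.0006
grip_force: 4.7
```

>>> {"name": "send_rows", "arguments": {
  "deltas": "0 0 1.5 0 0 0 0; 0 0 1 0 0 0 0"
}}

```text
time: 39.6
position: [0.5003, 0.1276, 0.2007]
tool_rot: [-0.015, 1.0, -0.0, -0.0]
ft_force: [-5.5, -0.2, 11.2]
grip_width: 0.0005
grip_force: 5.3
```

>>> {"name": "send_rows", "arguments": {
  "deltas": "0 0 -1 0 0 0 0; 0 0 -2 0 0 0 0; 0 0 -4 0 0 0 0; 0 0 -10 0 0 0 0; 5 0 -15 0 0 0 0; 10 0 -20 0 0 0 0; 15 0 -20 0 0 0 0; 15 0 -15 0 0 0 0; 5 0 -8 0 0 0 0; 0 0 0 0 0 0 0"
}}

```text
time: 40.85
position: [0.4508, 0.1261, 0.296]
tool_rot: [-0.015, 1.0, -0.0, 0.001]
ft_force: [-0.7, 1.1, -0.4]
grip_width: 0.0004
grip_force: 0.0
```

```bash
python3 arm.py
python3 - <<'E'
from h import *
for n in ('scene','wrist'):
    c=cam(n); save(c,'f_'+n+'.png')
P=pts(c); L=(P-B0)@frame(BY)
q=L[(abs(L[...,0])<.075)&(abs(L[...,1])<.075)&(L[...,2]>.05)&(L[...,2]<.062)]
m,n,i=plane(q,tol=.001); print('plate z',m,n.round(4),cv2.minAreaRect(i[:,:2].astype(np.float32)))
a=cv2.imread('pics/f_scene.png')[110:260,150:350]; b=cv2.imread('pics/f_wrist.png')
cv2.imwrite('pics/fin.png',np.hstack([cv2.resize(a,(400,300),interpolation=2),cv2.resize(b,(400,300))]))
E
```

```text
t 40.85 [0.4508 0.1261 0.296 ] F [-0.7  1.1 -0.4] w 0.0004 gf 0.0
scene 0.86 [196. 163. 244. 192.]
83 [-0.0605 -0.0236  0.1271] [-0.064 -0.043  0.117] [-0.049  0.035  0.133] a -0.044
wrist 0.98 [209. 219. 298. 316.]
868 [-0.0581 -0.0167  0.1305] [-0.064 -0.044  0.056] [-0.033  0.043  0.134] a -0.022
plate z [-0.04310133  0.00029002  0.05655914] [8.3e-03 6.0e-04 1.0e+00] ((-0.031486183404922485, -0.00039650872349739075), (0.1092291846871376, 0.046166419982910156), 89.93225860595703)
```

View pics/fin.png

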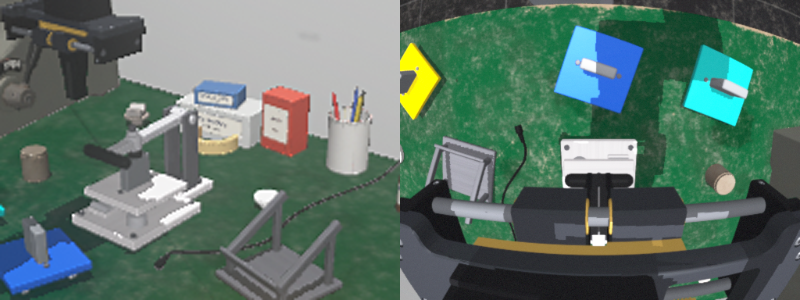

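The picture shows the arm level with its pad on the grip block, and the plate flat on the base. The anvil, steel block and test block stand where they were. The remaining pad load is about 5 N.

```bash
python3 -c "
from rig import robot
print(robot.hand_in())"
```

```text
the job is handed in; nothing more can be done
None
```

I set the plate home on the clamp base and let go of it, pressed the clamp arm down until the handle pushed back with about 11 N (a little over the 9 N asked), and handed the job in at about 41 s; the pad still holds with an estimated 5 N.

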